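# Take the laundry-room pile apart, each thing onto its own tray

### The arm

A 7-joint arm with a two-finger parallel gripper is mounted at the origin on a cart in front of the work surface, level with it; the furniture and walls round the work are solid. World frame = base frame: x ahead of the robot, y to its left, z up, the work surface at z = 0. Lengths are in m, angles in rad, forces in N, time in s.
With the tool pointing down it reaches from about 0.4 to 0.875 m from the base axis. Payload 19.3 kg.
Tool frame: the origin (TCP) lies at the very end of the fingers, on their centre line; the grasp point (between the pads) lies 19 mm behind it; z points along the fingers, y is the line along which they close (so a half turn about z gives the same grasp; the last joint's range is limited). The gripper opens to 85 mm and grips with 20 to 120 N. Pads are 22 mm wide; open, the fingers measure 114 mm over their backs; the gripper's body (76 mm by 85 mm) begins 54 mm behind the grasp point. The pads swing forward as they close: fully open they stand 13 mm farther back than shut.
Start: joints at [-1.342, 0.521, -0.036, 1.599, 0.021, 1.021, -0.113], TCP at [0.184, 0.597, 0.231] pointing down, gripper open.
Joint ranges: [-2.91, 2.91], [-0.3, 2.13], [-1.5, 1.42], [0.17, 2.43], [-1.26, 4.41], [0.16, 1.93], [-2.52, 2.52]. Speed limits (rad/s): [1.89, 1.89, 2.39, 2.39, 3.01, 3.01, 3.01].

### API

Orientations are given as a unit quaternion [x, y, z, w].
In Python, from bench import robot, cams gives the robot as it stands.
- The arm moves only by the tool move_arm, never from a script. Its argument "series" is a list of rows, each a list of 7 numbers: the shift along the tool's x, y, z in units of 40 mm (1.0 is 40 mm), then the turn, a rotation vector about the tool's x, y, z in units of 5 degrees (1.0 is 5 degrees), then the opening, from -1 (shut) to 1 (fully open). A call has 1 to 5 rows; each row shifts and turns the commanded pose from where the row before left it, along the tool's axes as they then stand; what a row does not reach is not made up. A row lasts 1/12 s, in which the tool goes at most 41.7 mm and 7.16 degrees, less where a joint would pass 70% of its speed; a pose out of reach is approached as far as the arm can. A call is refused whole if a number of a shift passes 1 or a number of a turn 1, either way. A call with a gripper value outside its range is refused whole. The fingers move at their own pace and stop on an object; "newtons" is the grip in N (left out, the last holds). Time passes only in rows, so rows that do not move let the fingers close. It gives the time, the measured TCP pose, the force, the opening and the grip force at its end, in the units of the state.
- robot.observe(): the state, without advancing time (a new reading comes with each control period).
- cams.get_image(name): name is "side" or "top" or "wrist"; returns the picture (480x640x3 uint8, blue, green, red); there is no depth.
- cams.calibration(name): a dict with "K" (3x3 intrinsics, pixels), "R" (3x3) and "t" (3): a world point X has camera coordinates R X + t; the wrist camera has in their place "mount" (4x4, takes a point from camera to tool coordinates, whose origin is the TCP and whose axes are the flange's). Camera axes: x right, y down, z forward; pixel columns grow to the right and rows downward; lengths in m; the calibration is good to about 2 mm. The wrist camera is an equidistant fisheye: a pixel r from the principal point sees the ray r / f radians off the axis. A picture is of the moment at which its call begins: read the wrist's pose just before it. calibration takes no time and is no camera call.
- robot.hand_in(): hands the job in; it is judged then, once.
The state is a dict: "time": time; "joint_positions": joint angles; "qd": joint speeds; "joint_efforts": joint torques, N m; "eef_pos": TCP position; "orientation": TCP orientation; "force": force on the tool from outside, world axes, zero at the start; "moment": the same for the moment, N m; "width": finger opening in m; "gripper_force": force on a finger pad.
Only numpy, scipy, OpenCV 4.12 (cv2) and the standard library are available. Lean on these libraries where they do the work, as an engineer would, in place of code of your own. Each camera call takes 0.05 s, during which the arm holds its last target. There are 200 camera calls.

### The job

A tub, a carton, a dosing cap and a spool of thread have been piled up on the worktop. Take the pile apart from the top and stand each thing upright in its own place, wholly inside the rim: first the spool of red thread on the round black coaster, then the orange dosing cap in the small square green dish, then the pale carton in the narrow wooden tray, and last the blue tub in the large steel tray. Do not drop or tip anything over, and leave the mug and the tumbler behind where they stand.

Things in the scene. Friction and masses are not known exactly. Their poses are not given: they have to be found in the camera images.
- spool: Spool of red thread with pale wooden end flanges, standing on end, round, 32 mm across, 44 mm tall. 50 g. Starts upright on the carton's top, 25 mm from the carton's middle towards its -y end (the end towards the trays). Grip across the carton's short side. Origin: centre of its underside, z up.
- cap: Orange ribbed detergent dosing cap, mouth down, closed round top, 36 mm across, 40 mm tall. 30 g. Starts on the carton's top, 23 mm from the carton's middle towards its +y end, with a gap of about 14 mm to the spool. Grip across the carton's short side. Origin: centre of its underside, z up.
- carton: Pale closed soap carton, 36 mm (own x) by 93 mm (own y), 53 mm tall. 50 g. Starts upright lying along the tub's lid, its long side along the tub's long side, carrying the spool and the cap. Grip across the 36 mm. Origin: centre of its underside, z up.
- tub: Blue rectangular tub with a white flat lid and grey end clips, 104 mm (own x) by 64 mm (own y), 36 mm tall, closed. 280 g. Stands on the worktop at the bottom of the pile. Grip across the 64 mm. Origin: centre of its underside, z up.
- coaster: Round black rubber coaster with a rim, 58 mm outside, 50 mm inside the rim: place of the spool. Fixed to the worktop. Floor 4 mm, rim top 8 mm above the worktop, rim 4 mm thick. Origin: centre of the underside, on the worktop, z up.
- cap_dish: Small square green dish, 62 x 62 mm outside, 54 x 54 mm inside the rim: place of the dosing cap. Fixed to the worktop. Floor 4 mm, rim top 8 mm above the worktop, rim 4 mm thick. Origin: centre of the underside, on the worktop, z up.
- carton_tray: Narrow wooden tray, 60 x 117 mm outside, 52 mm (own x) by 109 mm (own y) inside the rim: place of the carton, the long side of the carton along the tray's long side (either way round). Fixed to the worktop. Floor 4 mm, rim top 8 mm above the worktop, rim 4 mm thick. Origin: centre of the underside, on the worktop, z up.
- tub_tray: Large steel tray, 128 x 88 mm outside, 120 mm (own x) by 80 mm (own y) inside the rim: place of the tub, long side along long side (either way round). Fixed to the worktop. Floor 4 mm, rim top 8 mm above the worktop, rim 4 mm thick. Origin: centre of the underside, on the worktop, z up.
- mug: White mug, 79 mm across, 89 mm tall, a bystander behind the work. Origin: centre of its underside, z up.
- tumbler: Dark teal tumbler, 80 mm across, 112 mm tall, a bystander behind the work. Above it and the mug, cabinets with bar handles overhang the worktop (undersides 0.46 m up, fronts at about x = 0.58, a bar handle out to x = 0.55 at y = 0.12): carry things low and along the front edge to keep the wrist clear. Origin: centre of its underside, z up.

How it is judged:
By the outcome, as a careful person would: the job done as asked, in the order asked, and still so for the second after the job is handed in, with the robot touching nothing.
It also fails if it takes over 106 s, if anything falls off the work surface, if the arm or the gripper's body presses on something with over 40 N, if the wrist force passes 120 N, or if a joint passes its speed limit or range.

## Working session

There is one attempt and no reset: what is moved stays moved. The work goes in short steps, Python scripts to look and compute and a tool call to move; the robot and the scene stay as the last step left them, time stands still between calls to the robot, and variables do not carry over. Pictures are saved under pics/ and viewed, at most 14 in all, crops included, and the job is handed in when it is done.

Besides the shell and the picture viewer there is one more tool, called as a command line: name --pt "numbers of a row" for each row, then --argument value for the rest. move_arm: Moves the arm, as the interface text tells. Its arguments: {"type":"object","properties":{"series":{"type":"array"},"newtons":{"type":"number"}},"required":["series"]}

```bash
ls; mkdir -p pics; python3 - <<'E'
from bench import robot,cams
import cv2,numpy as np
np.set_printoptions(precision=4,suppress=True)
s=robot.observe()
print(s)
for n in("top","side","wrist"):
    im=cams.get_image(n); cv2.imwrite(f"pics/{n}0.png",im); print(n,cams.calibration(n))
E
```

```text
pics
{'time': 0.0, 'joint_positions': array([-1.3422,  0.522 , -0.0363,  1.6   ,  0.0212,  1.0211, -0.1128]), 'qd': array([ 0.0017, -0.0002,  0.0012, -0.0005, -0.0009, -0.0014, -0.0012]), 'joint_efforts': array([ -0.0008, -92.7101,   1.9793, -36.9928,   0.0178,   0.0083,
        -0.    ]), 'eef_pos': array([0.1839, 0.597 , 0.2307]), 'orientation': array([ 0.1488,  0.9889, -0.0006, -0.    ]), 'force': array([ 0.4209, -0.8215,  0.6637]), 'moment': array([-0.0182,  0.0194, -0.0377]), 'gripper_force': 0.0, 'width': 0.08548796362590058}
top {'K': array([[466.0228,   0.    , 326.7218],
       [  0.    , 466.0228, 237.6721],
       [  0.    ,   0.    ,   1.    ]]), 'R': array([[-0.0089, -0.9999, -0.0123],
       [-0.9993,  0.0094, -0.0372],
       [ 0.0373,  0.012 , -0.9992]]), 't': array([0.0255, 0.523 , 1.0113])}
side {'K': array([[502.5399,   0.    , 317.0055],
       [  0.    , 502.5399, 242.285 ],
       [  0.    ,   0.    ,   1.    ]]), 'R': array([[-0.9955, -0.0932,  0.0171],
       [-0.0741,  0.6536, -0.7532],
       [ 0.059 , -0.7511, -0.6576]]), 't': array([0.5349, 0.0727, 1.0399])}
wrist {'K': array([[371.6483,   0.    , 325.2864],
       [  0.    , 371.6483, 236.2729],
       [  0.    ,   0.    ,   1.    ]]), 'mount': array([[-0.0008, -0.9581, -0.2865,  0.072 ],
       [ 1.    , -0.0002, -0.0021, -0.0012],
       [ 0.0019, -0.2865,  0.9581, -0.1426],
       [ 0.    ,  0.    ,  0.    ,  1.    ]])}
```

View pics/top0.png

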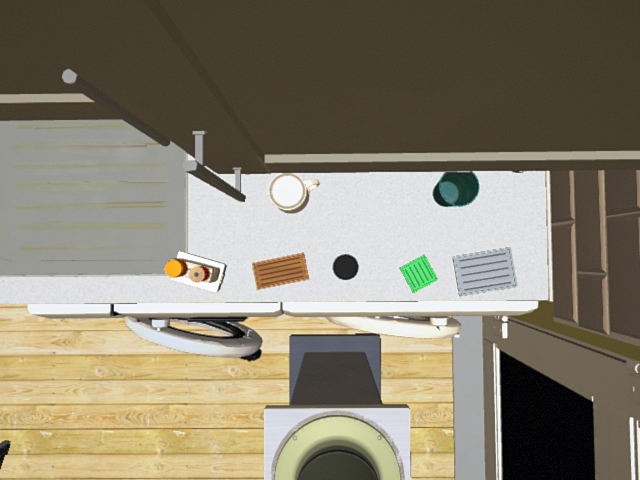

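View pics/side0.png

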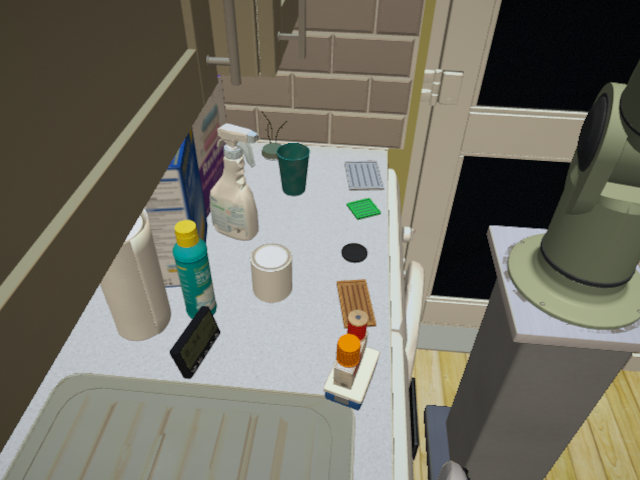

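The top view shows the pile near (200,270), the wooden tray at (281,270), the coaster at (345,266), the green dish at (419,273) and the steel tray at (485,271). The side view shows the pile at (350,360) and the places running up to the steel tray at (364,175).

```bash
cat > h.py <<'E'
import numpy as np,cv2
from bench import robot,cams
from scipy.spatial.transform import Rotation as Ro
np.set_printoptions(precision=4,suppress=True)
C={n:cams.calibration(n) for n in("top","side","wrist")}
def ray(n,p,st=None):
    K=C[n]["K"]; v=np.array([(p[0]-K[0,2])/K[0,0],(p[1]-K[1,2])/K[1,1]])
    if n=="wrist":
        a=np.linalg.norm(v); d=np.r_[v/max(a,1e-9)*np.sin(a),np.cos(a)]
        M=C[n]["mount"]; Rt=Ro.from_quat(st["orientation"]).as_matrix()
        return st["eef_pos"]+Rt@M[:3,3], Rt@M[:3,:3]@d
    R,t=C[n]["R"],C[n]["t"]; d=np.r_[v,1]
    return -R.T@t, R.T@(d/np.linalg.norm(d))
def onz(r,z): o,d=r; return o+d*(z-o[2])/d[2]
def tri(r1,r2):
    A=np.zeros((3,3));b=np.zeros(3)
    for o,d in(r1,r2):
        P=np.eye(3)-np.outer(d,d);A+=P;b+=P@o
    X=np.linalg.solve(A,b); return X,max(np.linalg.norm(np.cross(X-o,d)) for o,d in(r1,r2))
def proj(n,X):
    q=C[n]["K"]@(C[n]["R"]@X+C[n]["t"]); return q[:2]/q[2]
def blob(im,lo,hi,box):
    x0,y0,x1,y1=box; hsv=cv2.cvtColor(im,cv2.COLOR_BGR2HSV)
    m=np.zeros(im.shape[:2],np.uint8); m[y0:y1,x0:x1]=cv2.inRange(hsv,lo,hi)[y0:y1,x0:x1]
    m=cv2.morphologyEx(m,cv2.MORPH_CLOSE,np.ones((5,5)))
    cs,_=cv2.findContours(m,cv2.RETR_EXTERNAL,cv2.CHAIN_APPROX_NONE)
    return max(cs,key=cv2.contourArea)
E
python3 - <<'E'
from h import *
T,S=cv2.imread("pics/top0.png"),cv2.imread("pics/side0.png")
hs=lambda im,p:cv2.cvtColor(im,cv2.COLOR_BGR2HSV)[p[1],p[0]]
print(hs(T,(455,285)),hs(T,(484,270)),hs(T,(550,0)),hs(S,(365,175)),hs(T,(400,240)),hs(S,(330,220)),hs(T,(215,285)),hs(S,(365,375)))
D={"coaster":((0,0,0),(180,255,70),(325,245,365,290),(335,240,375,268)),
"dish":((45,120,60),(75,255,255),(390,245,450,300),(335,190,390,225)),
"ctray":((5,80,40),(22,255,230),(245,245,316,295),(330,275,385,330)),
"ttray":((95,20,60),(125,255,225),(445,240,525,300),(338,155,390,194))}
for k,(lo,hi,bt,bs) in D.items():
    ct,cs=blob(T,lo,hi,bt),blob(S,lo,hi,bs)
    P=np.array([onz(ray("top",p),.008)[:2] for p in ct[:,0]],np.float32)
    Q=np.array([onz(ray("side",p),.008)[:2] for p in cs[:,0]],np.float32)
    mt,ms=cv2.minAreaRect(P),cv2.minAreaRect(Q)
    et,es=cv2.minAreaRect(ct)[0],cv2.minAreaRect(cs)[0]
    M=lambda c:(lambda m:(m["m10"]/m["m00"],m["m01"]/m["m00"]))(cv2.moments(c))
    X,e=tri(ray("top",M(ct)),ray("side",M(cs)))
    print(k,np.array(M(ct)),"top",np.r_[mt[0],mt[1],mt[2]],"side",np.r_[ms[0],ms[1],ms[2]],"tri",X,e)
big=np.hstack([cv2.resize(T[240:305,150:250],(400*2,260*2))[:, :400*2]])
a=cv2.resize(T[245:300,155:235],(400,275),interpolation=cv2.INTER_CUBIC)
b=cv2.resize(S[300:410,315:395],(400,550),interpolation=cv2.INTER_CUBIC)
o=np.zeros((550,800,3),np.uint8);o[:275,:400]=a;o[:,400:]=b;cv2.imwrite("pics/pile.png",o)
E
```

```text
[105   4 230] [105  21 196] [18 86 65] [105  23 178] [ 98   4 233] [107  11 201] [105   2 252] [ 43  16 228]
coaster [345.3176 266.6959] top [ 0.4586 -0.0198  0.0503  0.0525 89.4542] side [ 0.4596 -0.0171  0.0523  0.054   6.3905] tri [ 0.4594 -0.0195  0.0056] 0.000194274803412625
dish [418.4553 273.2452] top [ 0.4436 -0.179   0.0603  0.0607 28.04  ] side [ 0.4438 -0.1765  0.0632  0.0655 27.7052] tri [ 0.4436 -0.1795  0.0049] 7.276973797737883e-05
ctray [280.1698 270.7453] top [ 0.4518  0.1236  0.0588  0.1154 10.7847] side [ 0.4521  0.1254  0.0596  0.1198 10.9485] tri [0.4513 0.124  0.0029] 0.00014366376226023313
ttray [484.7407 271.0634] top [ 0.4472 -0.3237  0.0851  0.1249  8.7725] side [ 0.4477 -0.3243  0.0878  0.1222  7.2877] tri [ 0.4474 -0.3235  0.0072] 0.00022526538523037618
```

View pics/pile.png

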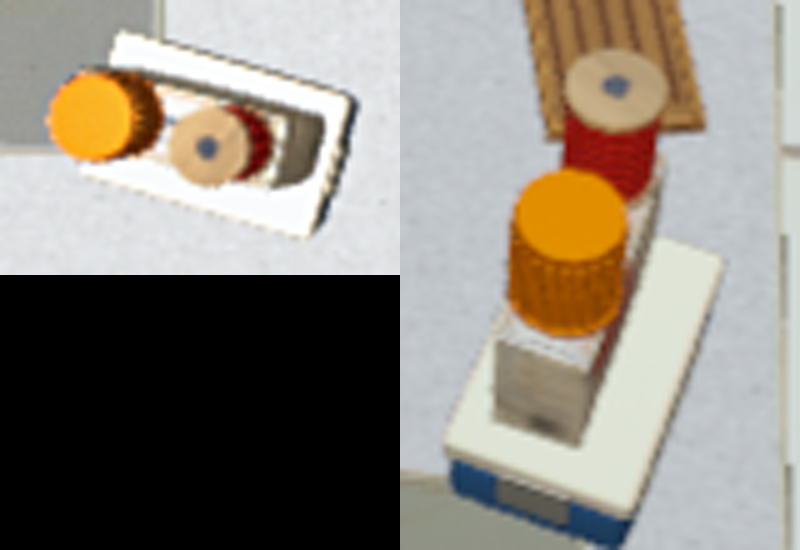

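View pics/wrist0.png

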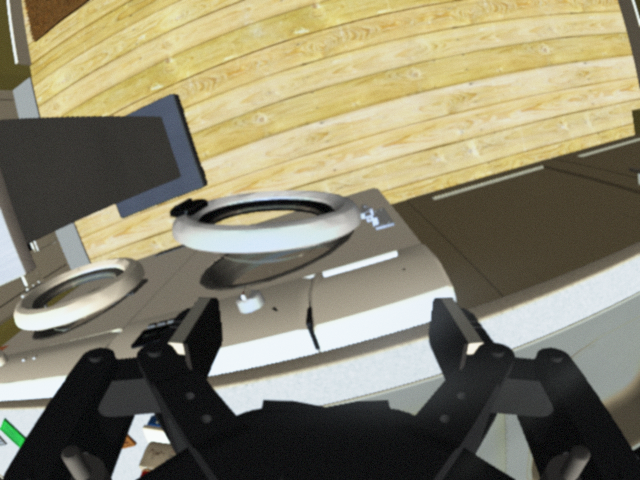

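The pile crop shows the spool's pale top at top-view (196.6,274.4) and side-view (358,317), and the cap's top at (173.6,268.4) and (349,343). The lid corners are near (178.6,251.4), (225.4,264.4) and (217.4,292.4). The wrist camera does not see the pile yet.

```bash
cat >> h.py <<'E'
def go(pos,yaw):
    """shift (tool axes, before the turn) and turn to reach pos with tool y at angle yaw (deg)"""
    s=robot.observe(); R=Ro.from_quat(s["orientation"]).as_matrix()
    y0=np.degrees(np.arctan2(R[1,1],R[0,1])); a=(yaw-y0+90)%180-90
    g=np.deg2rad(y0+a); Rt=np.c_[[-np.sin(g),np.cos(g),0],[np.cos(g),np.sin(g),0],[0,0,-1]]
    d=(np.array(pos)-s["eef_pos"])
    rv=Ro.from_matrix(R.T@Rt).as_rotvec()
    print("t%.2f"%s["time"],"pos",s["eef_pos"],"yaw %.1f"%y0,"shift now",R.T@d/.04,"shift after turn",Rt.T@d/.04,"turn",np.degrees(rv)/5,"F",s["force"],"w %.4f"%s["width"],s["joint_positions"])
E
python3 - <<'E'
from h import *
T,S=cv2.imread("pics/top0.png"),cv2.imread("pics/side0.png")
for k,a,b in(("spool",(196.6,274.4),(358.2,317)),("cap",(173.6,268.4),(349,343.4)),("lidTR",(225.4,264.4),(379,352))):
    print(k,*tri(ray("top",a),ray("side",b)))
w=blob(T,(0,0,236),(180,30,255),(160,245,230,300))
P=np.array([onz(ray("top",p),.036)[:2] for p in w[:,0]],np.float32)
print("lid",cv2.minAreaRect(P))
c=blob(S,(0,0,150),(60,45,255),(320,345,385,405))
Q=np.array([onz(ray("side",p),.036)[:2] for p in c[:,0]],np.float32)
print("lid side",cv2.minAreaRect(Q))
for p in((178.6,251.4),(225.4,264.4),(217.4,292.4)): print(onz(ray("top",p),.036))
go((.45,.28,.25),-15.5)
E
```

```text
spool [0.4503 0.2704 0.1339] 0.00016081306165479636
cap [0.462  0.3172 0.1273] 0.0001326367631797686
lidTR [0.437  0.2441 0.0182] 0.029879698680707133
lid ((0.4515821933746338, 0.2929353415966034), (0.11261282116174698, 0.06398344784975052), 73.73218536376953)
lid side ((0.4539705514907837, 0.30223017930984497), (0.11349610239267349, 0.07371800392866135), 79.03498077392578)
[0.4958 0.3378 0.036 ]
[0.4671 0.2373 0.036 ]
[0.4076 0.2545 0.036 ]
t0.15 pos [0.184  0.5971 0.2309] yaw 72.9 shift now [-8.6898 -5.6174 -0.4725] shift after turn [-5.8606  8.5274 -0.478 ] turn [-0.0071  0.0084 17.6757] F [ 0.1734 -0.2484 -0.5125] w 0.0853 [-1.3422  0.5219 -0.0363  1.5999  0.0212  1.0211 -0.1128]
```

move_arm --pt "0 0 0 0 0 1 1" --pt "0 0 0 0 0 1 1" --pt "0 0 0 0 0 1 1" --pt "0 0 0 0 0 1 1" --pt "0 0 0 0 0 1 1"

```text
time: 0.57
eef_pos: [0.184, 0.5972, 0.2311]
orientation: [0.361, 0.932, -0.0, 0.0]
force: [-0.4, 0.2, -0.6]
width: 0.0853
gripper_force: 0.0
```

move_arm --pt "0 0 0 0 0 1 1" --pt "0 0 0 0 0 1 1" --pt "0 0 0 0 0 1 1" --pt "0 0 0 0 0 1 1" --pt "0 0 0 0 0 1 1"

```text
time: 0.98
eef_pos: [0.1839, 0.5972, 0.2311]
orientation: [0.555, 0.832, -0.0, 0.0]
force: [-0.9, -0.4, -1.2]
width: 0.0853
gripper_force: 0.0
```

move_arm --pt "0 0 0 0 0 1 1" --pt "0 0 0 0 0 1 1" --pt "0 0 0 0 0 1 1" --pt "0 0 0 0 0 1 1" --pt "0 0 0 0 0 1 1"

```text
time: 1.4
eef_pos: [0.1839, 0.5972, 0.2311]
orientation: [0.722, 0.692, -0.0, 0.0]
force: [-1.0, -0.1, -0.1]
width: 0.085
gripper_force: 0.0
```

move_arm --pt "0 0 0 0 0 1 1" --pt "0 0 0 0 0 1 1" --pt "0 0 0 0 0 0.6 1" --pt "0 0 0 0 0 0 1"

```text
time: 1.73
eef_pos: [0.1838, 0.5972, 0.231]
orientation: [0.795, 0.607, -0.0, 0.0]
force: [-0.1, -0.0, -0.4]
width: 0.0852
gripper_force: 0.0
```

```bash
python3 -c "
from h import *
go((.4503,.2704,.24),-15.3)"
```

```text
t1.73 pos [0.1838 0.5972 0.231 ] yaw -15.3 shift now [-6.1276  8.5793 -0.2197] shift after turn [-6.1224  8.5829 -0.2246] turn [0.002  0.0063 0.0068] F [-0.1285 -0.0287 -0.3734] w 0.0852 [-1.5965  0.5454  0.3451  1.6144 -0.2074  1.0186 -1.4548]
```

move_arm --pt "-0.51 0.715 -0.02 0 0 0 1" --pt "-0.51 0.715 -0.02 0 0 0 1" --pt "-0.51 0.715 -0.02 0 0 0 1" --pt "-0.51 0.715 -0.02 0 0 0 1" --pt "-0.51 0.715 -0.02 0 0 0 1"

```text
time: 2.15
eef_pos: [0.2962, 0.4601, 0.2353]
orientation: [0.793, 0.609, -0.0, 0.0]
force: [0.3, 0.5, 0.0]
width: 0.0855
gripper_force: 0.0
```

move_arm --pt "-0.51 0.715 -0.02 0 0 0 1" --pt "-0.51 0.715 -0.02 0 0 0 1" --pt "-0.51 0.715 -0.02 0 0 0 1" --pt "-0.51 0.715 -0.02 0 0 0 1" --pt "-0.51 0.715 -0.02 0 0 0 1"

```text
time: 2.57
eef_pos: [0.4077, 0.3242, 0.2394]
orientation: [0.793, 0.609, 0.0, -0.0]
force: [1.0, 1.1, 0.3]
width: 0.0852
gripper_force: 0.0
```

move_arm --pt "-0.51 0.715 -0.02 0 0 0 1" --pt "-0.51 0.715 -0.02 0 0 0 1" --pt "0 0 0 0 0 0 1" --pt "0 0 0 0 0 0 1"

```text
time: 2.9
eef_pos: [0.4525, 0.2697, 0.241]
orientation: [0.794, 0.607, 0.0, 0.0]
force: [-0.3, 0.8, -0.3]
width: 0.0856
gripper_force: 0.0
```

```bash
python3 -c "
from h import *
go((.4503,.2704,.24),-15.3)
cv2.imwrite('pics/w1.png',cams.get_image('wrist'))"
```

```text
t2.90 pos [0.4525 0.2697 0.241 ] yaw -15.2 shift now [ 0.0019 -0.0585  0.0246] shift after turn [ 0.0018 -0.0585  0.0246] turn [0.0042 0.0018 0.0184] F [-0.2895  0.8128 -0.2604] w 0.0856 [-0.9803  0.3818  0.4358  1.8641 -0.1959  0.9375 -0.7209]
```

View pics/w1.png

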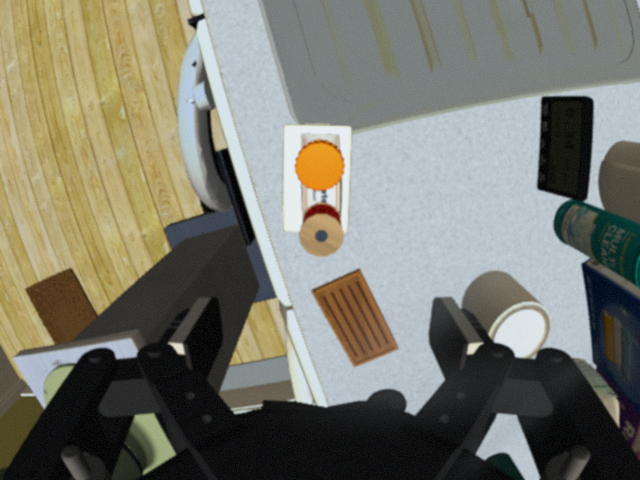

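The wrist view shows the spool's top at (321,236), the cap's top at (320,166) and the lid spanning roughly columns 284–351 and rows 125–232. The gripper is lined up with the pile.

```bash
python3 - <<'E'
from h import *
s=robot.observe(); W=cv2.imread("pics/w1.png")
for k,t,w,z in(("spool",(196.6,274.4),(321,236),.133),("cap",(173.6,268.4),(320,166),.129)):
    print(k,onz(ray("wrist",w,s),z),*tri(ray("top",t),ray("wrist",w,s)))
c=blob(W,(0,0,225),(60,40,255),(278,118,356,236))
P=np.array([onz(ray("wrist",p,s),.036)[:2] for p in c[:,0]],np.float32)
r=cv2.minAreaRect(P);print("lid",r)
# carton side edges below cap: short-row dump
g=cv2.cvtColor(W,cv2.COLOR_BGR2GRAY)
for v in(195,200): print(v,g[v,280:356])
E
```

```text
spool [0.4485 0.2683 0.133 ] [0.4496 0.2695 0.1373] 0.0006809377113803099
cap [0.4607 0.3156 0.129 ] [0.4614 0.3158 0.1315] 0.0006022181480121447
lid ((0.47473692893981934, 0.31409624218940735), (0.047338709235191345, 0.09762442111968994), 21.76596450805664)
195 [198 188 187 207 229 233 236 236 236 236 236 236 237 236 237 237 236 235
 237 235 220 180 171 182 191 186 191 205 221 228 227 223 203 174 163 194
 225 231 232 230 220 196 172 148 126 123 145 191 223 229 232 231 231 229
 229 214 194 203 206 176 139 157 201 231 236 237 235 230 220 194 184 194
 193 196 199 195]
200 [195 190 186 205 227 234 235 236 236 235 236 235 236 237 236 236 237 235
 236 237 222 192 178 185 187 185 183 201 222 227 228 225 213 203 191 197
 218 227 229 228 207 170 129 108 107 133 180 220 231 230 231 231 231 231
 227 216 192 202 203 175 132 154 203 232 235 236 236 228 208 192 191 192
 193 196 195 196]
```

move_arm --pt "-0.04 -0.07 0.6 0 0 0 1" --pt "0 0 0.6 0 0 0 1" --pt "0 0 0.6 0 0 0 1" --pt "0 0 0.6 0 0 0 1" --pt "0 0 0.5 0 0 0 1"

```text
time: 3.37
eef_pos: [0.4471, 0.2717, 0.1233]
orientation: [0.793, 0.609, -0.0, -0.0]
force: [-0.2, 0.1, 0.8]
width: 0.0855
gripper_force: 0.0
```

move_arm --pt "0 0 0.4 0 0 0 1" --pt "0 0 0.3 0 0 0 1" --pt "0 0 0 0 0 0 1" --pt "0 0 0 0 0 0 1"

```text
time: 3.7
eef_pos: [0.4476, 0.2713, 0.0967]
orientation: [0.793, 0.609, -0.001, -0.0]
force: [-0.3, 0.6, 0.4]
width: 0.0856
gripper_force: 0.0
```

```bash
python3 -c "
from h import *
go((.4495,.269,.096),-15.3)
a=cams.get_image('side')[300:410,310:400];b=cams.get_image('wrist')[130:400,150:490]
o=np.zeros((440,800,3),np.uint8);o[:,:360]=cv2.resize(a,(360,440));o[:340,365:793]=cv2.resize(b,(428,340));cv2.imwrite('pics/g1.png',o)"
```

```text
t3.70 pos [0.4476 0.2713 0.0967] yaw -15.0 shift now [-0.0434  0.0607  0.0181] shift after turn [-0.0431  0.061   0.0181] turn [-0.0101  0.0081  0.0594] F [-0.3443  0.5529  0.3649] w 0.0856 [-0.8999  0.5868  0.3312  1.989  -0.3172  0.6163 -0.6209]
```

View pics/g1.png

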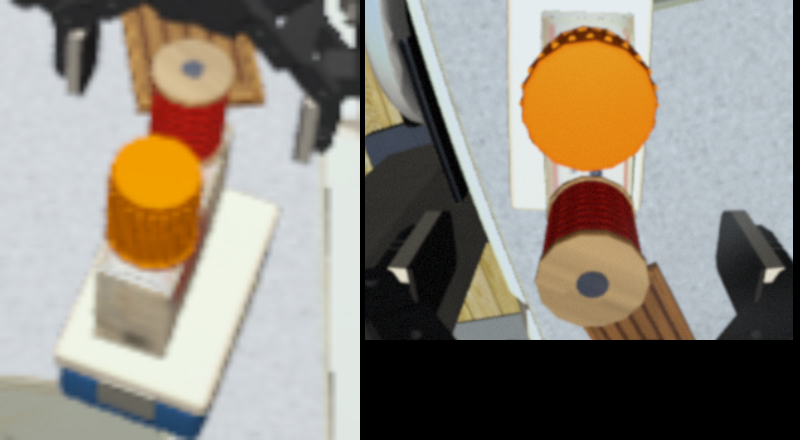

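The fingers straddle the spool. It sits about 2–3 mm to the tool's +y of the middle, so I correct by that and close gently.

move_arm --pt "-0.04 0.06 0 0 0 0 0.6" --pt "0 0 0 0 0 0 0.2" --pt "0 0 0 0 0 0 -0.1" --pt "0 0 0 0 0 0 -0.3" --pt "0 0 0 0 0 0 -1" --newtons 25

```text
time: 4.22
eef_pos: [0.4502, 0.2686, 0.0971]
orientation: [0.794, 0.608, 0.0, -0.0]
force: [-3.0, -0.6, 7.3]
width: 0.0314
gripper_force: 25.9
```

move_arm --pt "0 0 0 0 0 0 -1" --pt "0 0 0 0 0 0 -1" --pt "0 0 0 0 0 0 -1" --pt "0 0 0 0 0 0 -1" --pt "0 0 0 0 0 0 -1"

```text
time: 4.63
eef_pos: [0.4501, 0.2686, 0.0972]
orientation: [0.794, 0.608, 0.0, -0.0]
force: [-2.3, -0.5, 6.0]
width: 0.031
gripper_force: 25.8
```

move_arm --pt "0 0 -0.3 0 0 0 -1" --pt "0 0 -0.5 0 0 0 -1" --pt "0 0 -0.5 0 0 0 -1" --pt "0 0 -0.3 0 0 0 -1" --pt "0 0 0 0 0 0 -1"

```text
time: 5.05
eef_pos: [0.4511, 0.269, 0.1631]
orientation: [0.794, 0.608, 0.002, -0.0]
force: [1.6, 0.5, -0.4]
width: 0.0313
gripper_force: 25.3
```

```bash
python3 -c "
from h import *
go((.459,-.019,.15),-15.3)
a=cams.get_image('side')[230:410,300:400];b=cams.get_image('wrist')[130:400,150:490]
o=np.zeros((440,800,3),np.uint8);o[:,:244]=cv2.resize(a,(244,440));o[:340,365:793]=cv2.resize(b,(428,340));cv2.imwrite('pics/g2.png',o)"
```

```text
t5.05 pos [0.4511 0.269  0.1631] yaw -15.1 shift now [-6.9003  2.0685  0.3123] shift after turn [-6.8933  2.0895  0.3277] turn [ 0.0211 -0.0318  0.0339] F [ 1.6455  0.5405 -0.3977] w 0.0313 [-0.94    0.4839  0.3909  1.946  -0.2617  0.7571 -0.6626]
```

View pics/g2.png

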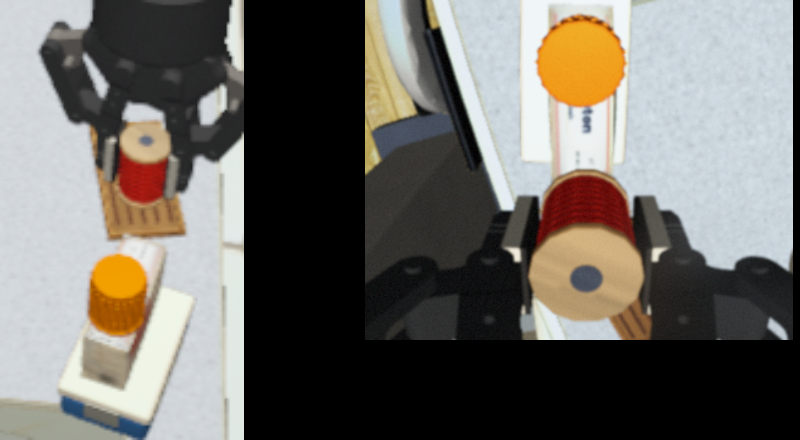

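The spool hangs upright between the pads, and the cap and carton stay put. I carry it to the coaster.

move_arm --pt "-0.5 0.15 0 0 0 0 -1" --pt "-0.75 0.22 0 0 0 0 -1" --pt "-0.75 0.22 0 0 0 0 -1" --pt "-0.75 0.22 0 0 0 0 -1" --pt "-0.75 0.22 0 0 0 0 -1"

```text
time: 5.57
eef_pos: [0.4528, 0.1211, 0.16]
orientation: [0.794, 0.608, -0.001, -0.0]
force: [0.9, -0.1, 0.0]
width: 0.0312
gripper_force: 25.2
```

move_arm --pt "-0.75 0.22 0 0 0 0 -1" --pt "-0.75 0.22 0 0 0 0 -1" --pt "-0.75 0.22 0.1 0 0 0 -1" --pt "-0.75 0.22 0.1 0 0 0 -1" --pt "-0.4 0.15 0.1 0 0 0 -1"

```text
time: 5.98
eef_pos: [0.4568, -0.0228, 0.148]
orientation: [0.795, 0.607, -0.001, 0.0]
force: [-0.2, -0.3, -0.4]
width: 0.0316
gripper_force: 25.2
```

move_arm --pt "0 0 0.5 0 0 0 -1" --pt "0 0 0.5 0 0 0 -1" --pt "0 0 0.5 0 0 0 -1" --pt "0 0 0.3 0 0 0 -1" --pt "0 0 0 0 0 0 -1"

```text
time: 6.4
eef_pos: [0.456, -0.0197, 0.0742]
orientation: [0.794, 0.608, -0.002, -0.001]
force: [-0.3, 0.1, -1.0]
width: 0.0314
gripper_force: 25.2
```

```bash
python3 -c "
from h import *
go((.459,-.019,.0125),-15.3)
cv2.imwrite('pics/x.png',cams.get_image('wrist'))"
```

```text
t6.40 pos [ 0.456  -0.0197  0.0742] yaw -15.1 shift now [0.0399 0.075  1.5421] shift after turn [0.0372 0.0682 1.5425] turn [-0.0495  0.0218  0.033 ] F [-0.3069  0.1099 -1.0313] w 0.0314 [-0.3222  0.5538  0.3088  2.1637 -0.3554  0.476  -0.002 ]
```

move_arm --pt "0.04 0.07 0.5 0 0 0 -1" --pt "0 0 0.5 0 0 0 -1" --pt "0 0 0.3 0 0 0 -1" --pt "0 0 0.1 0 0 0 -1" --pt "0 0 0 0 0 0 -1"

```text
time: 6.87
eef_pos: [0.4606, -0.0188, 0.0207]
orientation: [0.794, 0.608, -0.0, -0.0]
force: [-0.3, 0.0, -0.7]
width: 0.0312
gripper_force: 25.3
```

```bash
python3 -c "
from h import *
go((.459,-.019,.0125),-15.3)
a=cams.get_image('side')[210:280,310:400];b=cams.get_image('wrist')[130:480,150:490]
o=np.zeros((440,800,3),np.uint8);o[:280,:360]=cv2.resize(a,(360,280));o[:440,365:793]=cv2.resize(b,(428,440));cv2.imwrite('pics/g3.png',o)"
```

```text
t6.87 pos [ 0.4606 -0.0188  0.0207] yaw -15.1 shift now [-0.0153 -0.038   0.206 ] shift after turn [-0.0155 -0.0382  0.206 ] turn [-0.0102  0.005   0.0339] F [-0.2693  0.0125 -0.6745] w 0.0312 [-0.2587  0.6612  0.2259  2.168  -0.409   0.3528  0.0431]
```

View pics/g3.png

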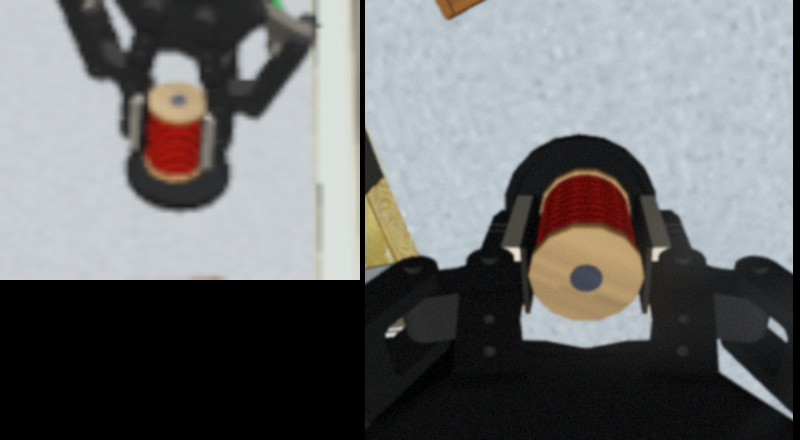

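The spool hangs centred over the coaster (coaster columns 505–655, spool middle 585). I lower it the last 8 mm.

move_arm --pt "0 -0.03 0.1 0 0 0 -1" --pt "0 0 0.06 0 0 0 -1" --pt "0 0 0.03 0 0 0 -1" --pt "0 0 0 0 0 0 -1" --pt "0 0 0 0 0 0 -1"

```text
time: 7.38
eef_pos: [0.4598, -0.0184, 0.0134]
orientation: [0.794, 0.608, 0.0, 0.0]
force: [0.1, 0.0, -1.3]
width: 0.031
gripper_force: 25.3
```

move_arm --pt "0 0 0.02 0 0 0 -1" --pt "0 0 0.02 0 0 0 -1" --pt "0 0 0 0 0 0 -1"

```text
time: 7.63
eef_pos: [0.4597, -0.0183, 0.0118]
orientation: [0.794, 0.608, 0.0, -0.0]
force: [-1.2, 0.3, 3.1]
width: 0.0313
gripper_force: 25.3
```

move_arm --pt "0 0 0 0 0 0 -0.15" --pt "0 0 0 0 0 0 0" --pt "0 0 0 0 0 0 0.2" --pt "0 0 0 0 0 0 0.4" --pt "0 0 -0.1 0 0 0 0.6"

```text
time: 8.05
eef_pos: [0.4595, -0.0184, 0.0154]
orientation: [0.794, 0.608, -0.0, -0.0]
force: [0.3, -0.1, -0.1]
width: 0.0683
gripper_force: 0.0
```

move_arm --pt "0 0 -0.3 0 0 0 0.6" --pt "0 0 -0.6 0 0 0 0.6" --pt "0 0 -0.8 0 0 0 0.6" --pt "0 0 -0.8 0 0 0 0.6" --pt "0 0 -0.8 0 0 0 1"

```text
time: 8.47
eef_pos: [0.4592, -0.0185, 0.1493]
orientation: [0.794, 0.608, -0.0, -0.0]
force: [0.7, 0.9, 0.4]
width: 0.0786
gripper_force: 0.0
```

move_arm --pt "0 0 -0.8 0 0 0 1" --pt "0 0 -0.6 0 0 0 1" --pt "0 0 0 0 0 0 1"

```text
time: 8.72
eef_pos: [0.4613, -0.0184, 0.208]
orientation: [0.794, 0.608, 0.003, 0.001]
force: [0.4, 0.1, 0.5]
width: 0.0853
gripper_force: 0.0
```

```bash
python3 -c "
from h import *
go((.461,.3165,.2),-15.3)
s=robot.observe()
im=cams.get_image('wrist');cv2.imwrite('pics/w4.png',im)
t=cams.get_image('top');cv2.imwrite('pics/t4.png',t);S=cams.get_image('side');cv2.imwrite('pics/s4.png',S)
c=blob(S,(0,150,60),(8,255,255),(320,200,380,290)) ;print('thread box side',cv2.boundingRect(c), proj('side',np.array([.459,-.019,.026])))
"
```

```text
t8.72 pos [ 0.4613 -0.0184  0.208 ] yaw -15.1 shift now [ 8.0793 -2.1967  0.2103] shift after turn [ 8.0738 -2.2178  0.1988] turn [ 0.0604 -0.0329  0.0315] F [0.4174 0.1274 0.4848] w 0.0853 [-0.4682  0.3213  0.4737  2.0619 -0.2048  0.7964 -0.1365]
thread box side (346, 242, 16, 15) [354.8616 245.4534]
```

move_arm --pt "0.5 -0.14 0 0 0 0 1" --pt "0.75 -0.2 0 0 0 0 1" --pt "0.75 -0.2 0 0 0 0 1" --pt "0.75 -0.2 0 0 0 0 1" --pt "0.75 -0.2 0 0 0 0 1"

```text
time: 9.28
eef_pos: [0.4592, 0.1277, 0.2027]
orientation: [0.794, 0.608, -0.001, -0.0]
force: [0.3, 0.6, -0.0]
width: 0.0853
gripper_force: 0.0
```

move_arm --pt "0.75 -0.2 0 0 0 0 1" --pt "0.75 -0.2 0 0 0 0 1" --pt "0.75 -0.2 0 0 0 0 1" --pt "0.75 -0.2 0 0 0 0 1" --pt "0.75 -0.2 0 0 0 0 1"

```text
time: 9.7
eef_pos: [0.4597, 0.283, 0.2024]
orientation: [0.794, 0.608, -0.001, 0.0]
force: [0.2, -1.2, 0.2]
width: 0.0855
gripper_force: 0.0
```

move_arm --pt "0.75 -0.22 0 0 0 0 1" --pt "0.1 -0.04 0 0 0 0 1" --pt "0 0 0 0 0 0 1" --pt "0 0 0 0 0 0 1"

```text
time: 10.03
eef_pos: [0.459, 0.3164, 0.2026]
orientation: [0.794, 0.608, -0.001, 0.0]
force: [-0.2, -0.7, 0.4]
width: 0.085
gripper_force: 0.0
```

```bash
python3 -c "
from h import *
go((.461,.3163,.097),-15.3)
s=robot.observe();im=cams.get_image('wrist');cv2.imwrite('pics/w5.png',im)
hsv=cv2.cvtColor(im,cv2.COLOR_BGR2HSV)
c=blob(im,(8,170,150),(22,255,255),(250,120,400,400));m=cv2.boundingRect(c);print(m,cv2.contourArea(c))
(e,r)=cv2.minEnclosingCircle(c);print(e,r,onz(ray('wrist',e,s),.129))
"
```

```text
t10.03 pos [0.459  0.3164 0.2026] yaw -15.1 shift now [0.0172 0.0505 2.6409] shift after turn [0.0118 0.0484 2.641 ] turn [-0.0089  0.024   0.0335] F [-0.2264 -0.6797  0.3747] w 0.0850 [-0.9899  0.4771  0.3873  1.8242 -0.225   0.8857 -0.7622]
(302, 219, 55, 54) 2148.5
(329.0, 245.0) 27.658733367919922 [0.4622 0.3164 0.129 ]
```

View pics/w5.png

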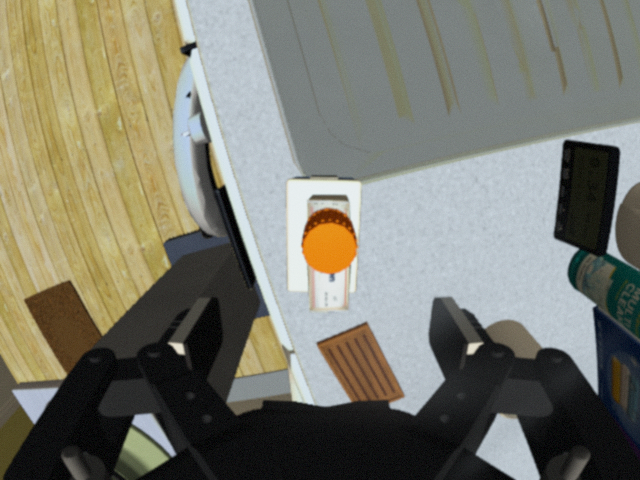

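The cap's top is at (329,245), which puts it at (0.462, 0.316). I descend and grip it.

move_arm --pt "0.01 0.06 0.5 0 0 0 1" --pt "0 0 0.6 0 0 0 1" --pt "0 0 0.6 0 0 0 1" --pt "0 0 0.5 0 0 0 1" --pt "0 0 0.3 0 0 0 1"

```text
time: 10.5
eef_pos: [0.4614, 0.3152, 0.1018]
orientation: [0.795, 0.607, -0.001, 0.0]
force: [-0.9, 0.2, -0.7]
width: 0.0855
gripper_force: 0.0
```

move_arm --pt "0 0 0.13 0 0 0 1" --pt "0 0 0 0 0 0 1" --pt "0 0 0 0 0 0 1"

```text
time: 10.75
eef_pos: [0.4622, 0.3169, 0.0992]
orientation: [0.794, 0.608, 0.0, 0.0]
force: [-0.3, -0.3, 0.8]
width: 0.0852
gripper_force: 0.0
```

```bash
python3 -c "
from h import *
go((.4615,.3164,.097),-15.3)"
```

```text
t10.75 pos [0.4622 0.3169 0.0992] yaw -15.2 shift now [-0.0157 -0.0144  0.0555] shift after turn [-0.0158 -0.0143  0.0556] turn [ 0.0051 -0.0047  0.0272] F [-0.2501 -0.3057  0.8246] w 0.0852 [-0.9321  0.6249  0.3183  1.8927 -0.2992  0.6696 -0.6985]
```

move_arm --pt "-0.01 -0.01 0.05 0 0 0 0.6" --pt "0 0 0 0 0 0 0.2" --pt "0 0 0 0 0 0 0" --pt "0 0 0 0 0 0 -0.2" --pt "0 0 0 0 0 0 -1" --newtons 22

```text
time: 11.17
eef_pos: [0.4615, 0.317, 0.097]
orientation: [0.794, 0.608, 0.0, -0.0]
force: [0.3, -1.1, 5.2]
width: 0.0353
gripper_force: 22.8
```

move_arm --pt "0 0 0 0 0 0 -1" --pt "0 0 0 0 0 0 -1" --pt "0 0 0 0 0 0 -1" --pt "0 0 0 0 0 0 -1"

```text
time: 11.5
eef_pos: [0.4615, 0.317, 0.097]
orientation: [0.794, 0.608, 0.0, -0.0]
force: [-0.4, -0.6, 6.8]
width: 0.0351
gripper_force: 22.9
```

move_arm --pt "0 0 -0.3 0 0 0 -1" --pt "0 0 -0.5 0 0 0 -1" --pt "0 0 -0.5 0 0 0 -1" --pt "0 0 -0.3 0 0 0 -1" --pt "0 0 0 0 0 0 -1"

```text
time: 11.92
eef_pos: [0.4623, 0.3175, 0.1636]
orientation: [0.794, 0.608, 0.002, -0.0]
force: [-0.0, -0.6, -0.3]
width: 0.0353
gripper_force: 22.3
```

```bash
python3 -c "
from h import *
go((.4437,-.179,.15),-15.3)
b=cams.get_image('wrist')[130:400,150:490];a=cams.get_image('side')[230:410,300:400]
o=np.zeros((440,800,3),np.uint8);o[:,:244]=cv2.resize(a,(244,440));o[:340,365:793]=cv2.resize(b,(428,340));cv2.imwrite('pics/g6.png',o)"
```

```text
t11.92 pos [0.4623 0.3175 0.1636] yaw -15.1 shift now [-12.1045   2.7913   0.3069] shift after turn [-12.0952   2.8276   0.3408] turn [ 0.0237 -0.0375  0.0338] F [-0.0267 -0.6103 -0.3029] w 0.0353 [-0.9688  0.5307  0.3653  1.8543 -0.2557  0.7985 -0.7345]
```

View pics/g6.png

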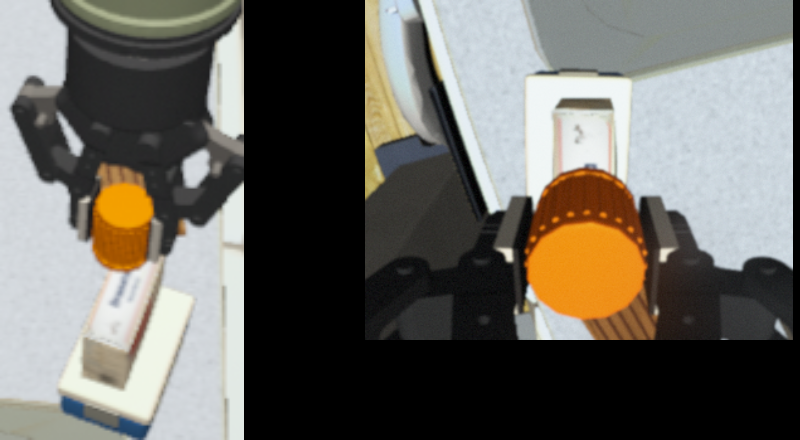

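The cap is held upright, and the carton and tub are undisturbed. I carry it to the dish.

move_arm --pt "-0.45 0.1 0 0 0 0 -1" --pt "-0.75 0.175 0 0 0 0 -1" --pt "-0.75 0.175 0 0 0 0 -1" --pt "-0.75 0.175 0 0 0 0 -1" --pt "-0.75 0.175 0 0 0 0 -1"

```text
time: 12.43
eef_pos: [0.4554, 0.1738, 0.1599]
orientation: [0.794, 0.608, -0.001, -0.0]
force: [0.5, -0.7, -0.8]
width: 0.0354
gripper_force: 22.3
```

move_arm --pt "-0.75 0.175 0 0 0 0 -1" --pt "-0.75 0.175 0 0 0 0 -1" --pt "-0.75 0.175 0 0 0 0 -1" --pt "-0.75 0.175 0 0 0 0 -1" --pt "-0.75 0.175 0 0 0 0 -1"

```text
time: 12.85
eef_pos: [0.45, 0.0199, 0.16]
orientation: [0.794, 0.608, -0.001, -0.0]
force: [1.2, -0.1, 0.5]
width: 0.0351
gripper_force: 22.3
```

move_arm --pt "-0.75 0.175 0 0 0 0 -1" --pt "-0.75 0.175 0 0 0 0 -1" --pt "-0.75 0.175 0.1 0 0 0 -1" --pt "-0.75 0.175 0.1 0 0 0 -1" --pt "-0.75 0.175 0.1 0 0 0 -1"

```text
time: 13.27
eef_pos: [0.4447, -0.1339, 0.1479]
orientation: [0.794, 0.608, -0.0, -0.0]
force: [0.1, 0.7, 0.6]
width: 0.0354
gripper_force: 22.3
```

move_arm --pt "-0.75 0.175 0 0 0 0 -1" --pt "-0.35 0.1 0 0 0 0 -1" --pt "0 0 0.4 0 0 0 -1" --pt "0 0 0.5 0 0 0 -1" --pt "0 0 0.5 0 0 0 -1"

```text
time: 13.68
eef_pos: [0.4443, -0.1782, 0.0915]
orientation: [0.794, 0.608, -0.0, -0.0]
force: [1.4, 0.1, 0.3]
width: 0.0356
gripper_force: 22.3
```

move_arm --pt "0 0 0.5 0 0 0 -1" --pt "0 0 0.2 0 0 0 -1" --pt "0 0 0 0 0 0 -1" --pt "0 0 0 0 0 0 -1"

```text
time: 14.02
eef_pos: [0.4443, -0.1781, 0.0646]
orientation: [0.794, 0.608, -0.0, -0.0]
force: [-0.4, -0.9, -0.7]
width: 0.0352
gripper_force: 22.3
```

```bash
python3 -c "
from h import *
go((.4437,-.1785,.012),-15.3)"
```

```text
t14.02 pos [ 0.4443 -0.1781  0.0646] yaw -15.1 shift now [-0.0141 -0.0106  1.3147] shift after turn [-0.0144 -0.0118  1.3147] turn [-0.0109  0.0019  0.0319] F [-0.4138 -0.9469 -0.6895] w 0.0352 [ 0.0376  0.5929  0.2925  2.1149 -0.3555  0.4807  0.3362]
```

move_arm --pt "-0.01 -0.01 0.5 0 0 0 -1" --pt "0 0 0.4 0 0 0 -1" --pt "0 0 0.2 0 0 0 -1" --pt "0 0 0.1 0 0 0 -1" --pt "0 0 0.04 0 0 0 -1"

```text
time: 14.43
eef_pos: [0.4443, -0.1783, 0.0152]
orientation: [0.794, 0.608, 0.0, 0.0]
force: [0.3, 0.0, -0.3]
width: 0.0353
gripper_force: 22.3
```

move_arm --pt "0 0 0.02 0 0 0 -1" --pt "0 0 0.02 0 0 0 -1" --pt "0 0 0 0 0 0 -1"

```text
time: 14.68
eef_pos: [0.4444, -0.1783, 0.0138]
orientation: [0.794, 0.608, 0.0, 0.0]
force: [0.7, 0.3, 0.3]
width: 0.0359
gripper_force: 22.3
```

move_arm --pt "0 0 0.03 0 0 0 -1" --pt "0 0 0.02 0 0 0 -1" --pt "0 0 0 0 0 0 -1"

```text
time: 14.93
eef_pos: [0.4443, -0.1782, 0.0117]
orientation: [0.794, 0.608, 0.0, 0.0]
force: [-0.1, 2.0, 8.0]
width: 0.035
gripper_force: 23.1
```

move_arm --pt "0 0 0 0 0 0 -0.08" --pt "0 0 0 0 0 0 0.05" --pt "0 0 0 0 0 0 0.25" --pt "0 0 0 0 0 0 0.45" --pt "0 0 -0.1 0 0 0 0.6"

```text
time: 15.35
eef_pos: [0.4438, -0.1781, 0.015]
orientation: [0.794, 0.608, -0.0, -0.0]
force: [-0.4, 0.2, -0.2]
width: 0.0681
gripper_force: 0.0
```

move_arm --pt "0 0 -0.3 0 0 0 0.6" --pt "0 0 -0.6 0 0 0 0.6" --pt "0 0 -0.8 0 0 0 0.6" --pt "0 0 -0.8 0 0 0 0.6" --pt "0 0 -0.8 0 0 0 1"

```text
time: 15.77
eef_pos: [0.4436, -0.1782, 0.1489]
orientation: [0.794, 0.608, -0.0, -0.0]
force: [1.0, 0.7, 0.8]
width: 0.0788
gripper_force: 0.0
```

move_arm --pt "0 0 -0.8 0 0 0 1" --pt "0 0 -0.4 0 0 0 1" --pt "0 0 0 0 0 0 1"

```text
time: 16.02
eef_pos: [0.4454, -0.1786, 0.1988]
orientation: [0.794, 0.608, 0.002, 0.002]
force: [1.5, 0.4, 0.5]
width: 0.0856
gripper_force: 0.0
```

```bash
python3 -c "
from h import *
go((.4555,.294,.2),-15.3)
t=cams.get_image('top');S=cams.get_image('side');cv2.imwrite('pics/t7.png',t);cv2.imwrite('pics/s7.png',S)
o=np.zeros((600,800,3),np.uint8)
o[:275,:400]=cv2.resize(t[245:300,155:235],(400,275),interpolation=cv2.INTER_CUBIC)
o[:550,400:]=cv2.resize(S[300:410,315:395],(400,550),interpolation=cv2.INTER_CUBIC)
o[300:580,:400]=cv2.resize(S[200:270,300:400],(400,280),interpolation=cv2.INTER_CUBIC)
cv2.imwrite('pics/p7.png',o)"
```

```text
t16.02 pos [ 0.4454 -0.1786  0.1988] yaw -15.1 shift now [11.4722 -2.8399 -0.0369] shift after turn [11.4637 -2.8744 -0.0309] turn [ 0.0595 -0.0089  0.0342] F [1.5461 0.4445 0.4697] w 0.0856 [-0.0919  0.3636  0.4463  2.0275 -0.2193  0.7904  0.2193]
```

View pics/p7.png

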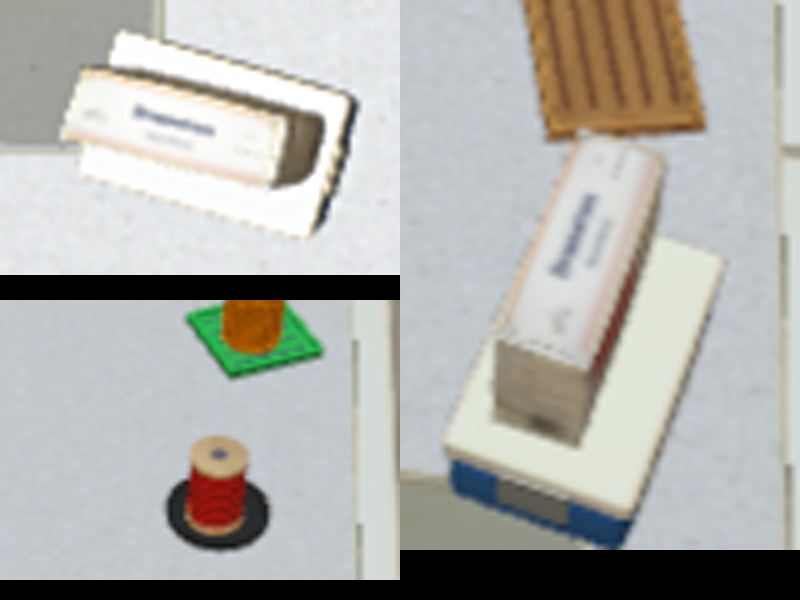

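The crops show the spool upright on the coaster and the cap in the dish. The carton's top has its middle at top-view (190.4,270.7) and side-view (351.4,350.3).

```bash
python3 - <<'E'
from h import *
tp=[(86,68),(62,140),(270,188),(290,118)]; sp=[(497,338),(592,370),(665,165),(575,133)]
A=[]
for a,b in zip(tp,sp):
    X,e=tri(ray("top",(155+a[0]/5,245+a[1]/5)),ray("side",(315+(b[0]-400)/5,300+b[1]/5)));A.append(onz(ray("top",(155+a[0]/5,245+a[1]/5)),.089));print(X,e,A[-1])
A=np.array(A);print("centre",A.mean(0),cv2.minAreaRect(A[:,:2].astype(np.float32)))
print(onz(ray("side",(351.4,350.3)),.089))
for n in "top":pass
c=A.mean(0);go((c[0],c[1],.2),-15.3)
E
```

```text
[0.4809 0.3338 0.0872] 0.00019682760768085508 [0.4807 0.3332 0.089 ]
[0.4519 0.343  0.0885] 0.00020752373104738486 [0.4517 0.3429 0.089 ]
[0.4314 0.2597 0.0841] 5.944460286425358e-06 [0.4316 0.2584 0.089 ]
[0.4604 0.2511 0.086 ] 0.0006741445269775216 [0.4598 0.2503 0.089 ]
centre [0.456  0.2962 0.089 ] ((0.4557511508464813, 0.29656803607940674), (0.08777941763401031, 0.030514679849147797), 75.82858276367188)
[0.4569 0.3005 0.089 ]
t16.12 pos [ 0.4442 -0.178   0.1957] yaw -15.1 shift now [11.5218 -2.8048 -0.1059] shift after turn [11.5119 -2.8449 -0.1076] turn [ 0.0128 -0.0048  0.0398] F [ 0.0762 -0.3991 -0.6087] w 0.0853 [-0.0905  0.3683  0.4441  2.0305 -0.2209  0.7869  0.2207]
```

move_arm --pt "0.5 -0.12 0 0 0 0 1" --pt "0.75 -0.185 0 0 0 0 1" --pt "0.75 -0.185 0 0 0 0 1" --pt "0.75 -0.185 0 0 0 0 1" --pt "0.75 -0.185 0 0 0 0 1"

```text
time: 16.53
eef_pos: [0.4465, -0.0328, 0.1943]
orientation: [0.794, 0.608, -0.001, -0.0]
force: [1.0, -0.1, -0.4]
width: 0.0854
gripper_force: 0.0
```

move_arm --pt "0.75 -0.185 0 0 0 0 1" --pt "0.75 -0.185 0 0 0 0 1" --pt "0.75 -0.185 0 0 0 0 1" --pt "0.75 -0.185 0 0 0 0 1" --pt "0.75 -0.185 0 0 0 0 1"

```text
time: 16.95
eef_pos: [0.45, 0.1217, 0.1942]
orientation: [0.794, 0.608, -0.001, -0.0]
force: [-0.0, 0.2, -0.0]
width: 0.0854
gripper_force: 0.0
```

move_arm --pt "0.75 -0.185 0 0 0 0 1" --pt "0.75 -0.185 0 0 0 0 1" --pt "0.75 -0.185 0 0 0 0 1" --pt "0.75 -0.185 0 0 0 0 1" --pt "0.75 -0.185 0 0 0 0 1"

```text
time: 17.37
eef_pos: [0.4535, 0.276, 0.194]
orientation: [0.794, 0.608, -0.001, -0.0]
force: [0.9, 0.2, -0.1]
width: 0.0853
gripper_force: 0.0
```

move_arm --pt "0.5 -0.13 0 0 0 0 1" --pt "0 0 0.3 0 0 0 1" --pt "0 0 0.6 0 0 0 1" --pt "0 0 0.5 0 0 0 1" --pt "0 0 0 0 0 0 1"

```text
time: 17.78
eef_pos: [0.4523, 0.2942, 0.1351]
orientation: [0.794, 0.608, -0.003, 0.0]
force: [-0.7, -1.2, -0.8]
width: 0.0854
gripper_force: 0.0
```

```bash
python3 -c "
from h import *
go((.456,.2965,.05),-15.1)"
```

```text
t17.78 pos [0.4523 0.2942 0.1351] yaw -15.1 shift now [0.0919 0.081  2.1257] shift after turn [0.08   0.073  2.1264] turn [-0.0435  0.064  -0.0013] F [-0.6738 -1.1833 -0.8479] w 0.0854 [-0.9051  0.5402  0.3006  1.919  -0.2317  0.7226 -0.7328]
```

move_arm --pt "0.08 0.07 0.5 0 0 0 1" --pt "0 0 0.6 0 0 0 1" --pt "0 0 0.5 0 0 0 1" --pt "0 0 0.3 0 0 0 1" --pt "0 0 0.1 0 0 0 1"

```text
time: 18.2
eef_pos: [0.4573, 0.2972, 0.0578]
orientation: [0.794, 0.608, -0.001, 0.0]
force: [-0.8, -0.4, 0.3]
width: 0.0852
gripper_force: 0.0
```

move_arm --pt "0 0 0 0 0 0 1" --pt "0 0 0 0 0 0 1" --pt "0 0 0 0 0 0 1"

```text
time: 18.45
eef_pos: [0.4585, 0.2981, 0.0604]
orientation: [0.794, 0.608, 0.001, -0.0]
force: [0.5, 0.2, 0.5]
width: 0.0852
gripper_force: 0.0
```

```bash
python3 -c "
from h import *
go((.456,.2965,.05),-15.1)"
```

```text
t18.45 pos [0.4585 0.2981 0.0604] yaw -15.1 shift now [-0.0561 -0.0492  0.2597] shift after turn [-0.0558 -0.0491  0.2598] turn [ 0.0092 -0.0128 -0.0052] F [0.4881 0.2211 0.4846] w 0.0852 [-0.8601  0.6643  0.2445  1.9423 -0.2819  0.5663 -0.6906]
```

move_arm --pt "-0.05 -0.05 0.15 0 0 0 1" --pt "0 0 0.1 0 0 0 1" --pt "0 0 0 0 0 0 1" --pt "0 0 0 0 0 0 0.6" --newtons 25

```text
time: 18.78
eef_pos: [0.4554, 0.2964, 0.0492]
orientation: [0.794, 0.608, -0.0, 0.0]
force: [0.3, 0.7, 0.2]
width: 0.0755
gripper_force: 0.0
```

move_arm --pt "0 0 0 0 0 0 0.3" --pt "0 0 0 0 0 0 0.1" --pt "0 0 0 0 0 0 -0.1" --pt "0 0 0 0 0 0 -0.25" --pt "0 0 0 0 0 0 -1"

```text
time: 19.2
eef_pos: [0.4556, 0.2965, 0.0495]
orientation: [0.794, 0.608, 0.0, 0.0]
force: [0.4, -0.1, 4.6]
width: 0.0351
gripper_force: 25.3
```

move_arm --pt "0 0 0 0 0 0 -1" --pt "0 0 0 0 0 0 -1" --pt "0 0 0 0 0 0 -1" --pt "0 0 0 0 0 0 -1"

```text
time: 19.53
eef_pos: [0.4556, 0.2965, 0.0495]
orientation: [0.794, 0.608, 0.0, -0.0]
force: [-1.2, 0.0, 6.1]
width: 0.0353
gripper_force: 25.6
```

move_arm --pt "0 0 -0.2 0 0 0 -1" --pt "0 0 -0.4 0 0 0 -1" --pt "0 0 -0.5 0 0 0 -1" --pt "0 0 -0.4 0 0 0 -1" --pt "0 0 0 0 0 0 -1"

```text
time: 19.95
eef_pos: [0.4566, 0.2971, 0.1123]
orientation: [0.794, 0.608, 0.002, -0.0]
force: [0.9, 0.5, -0.2]
width: 0.0352
gripper_force: 25.1
```

move_arm --pt "0 0 0 0 0 -0.5 -1" --pt "0 0 0 0 0 -0.9 -1" --pt "0 0 0 0 0 -0.9 -1" --pt "0 0 0 0 0 -0.9 -1" --pt "0 0 0 0 0 -0.9 -1"

```text
time: 20.37
eef_pos: [0.4553, 0.2963, 0.1092]
orientation: [0.672, 0.741, -0.0, -0.0]
force: [0.7, -0.8, -0.7]
width: 0.0349
gripper_force: 25.1
```

move_arm --pt "0 0 0 0 0 -0.7 -1" --pt "0 0 0 0 0 -0.4 -1" --pt "0 0 0 0 0 0 -1" --pt "0 0 0 0 0 0 -1"

```text
time: 20.7
eef_pos: [0.4555, 0.2963, 0.1092]
orientation: [0.637, 0.77, -0.0, -0.0]
force: [-0.4, -0.3, -0.1]
width: 0.0352
gripper_force: 25.1
```

```bash
python3 -c "
from h import *
go((.4518,.124,.08),10.8)
b=cams.get_image('wrist')[130:480,150:490];a=cams.get_image('side')[230:410,300:400]
o=np.zeros((440,800,3),np.uint8);o[:,:244]=cv2.resize(a,(244,440));o[:440,365:793]=cv2.resize(b,(428,440));cv2.imwrite('pics/g8.png',o)"
```

```text
t20.70 pos [0.4555 0.2963 0.1092] yaw 10.8 shift now [-4.2137 -0.896   0.7314] shift after turn [-4.2136 -0.897   0.7309] turn [-0.0031  0.0008 -0.002 ] F [-0.3785 -0.3246 -0.1199] w 0.0352 [-0.8011  0.5684  0.1584  1.9253 -0.1393  0.6585 -0.3685]
```

View pics/g8.png

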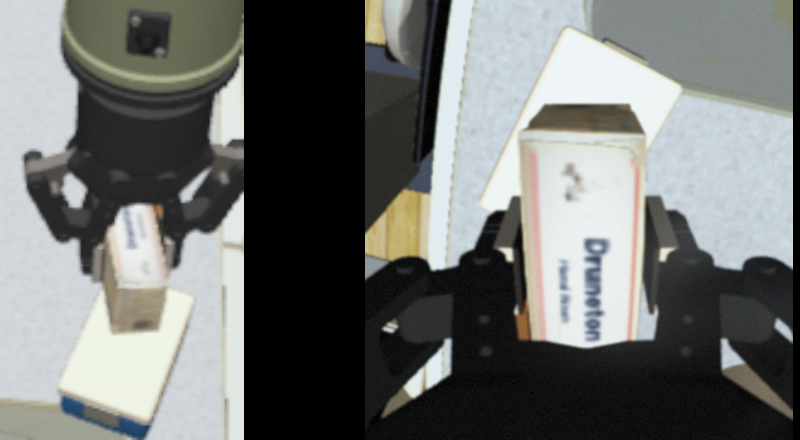

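The carton is held square between the pads and the tub stays put. Its far top edge shows at wrist pixel (323,248), so I use that to check where it sits along its length.

```bash
python3 -c "
from h import *
s=robot.observe();R=Ro.from_quat(s['orientation']).as_matrix()
for p in((266+10,247),(323,247.7),(367,242)): print(R.T@(onz(ray('wrist',p,s),s['eef_pos'][2]-.0135+.053)-s['eef_pos'])*1000)"
```

```text
[ 37.1654 -14.3145 -39.5026]
[ 36.9645  -0.4832 -39.5039]
[ 38.7031  12.3816 -39.5054]
```

move_arm --pt "-0.4 -0.08 0 0 0 0 -1" --pt "-0.7 -0.15 0 0 0 0 -1" --pt "-0.7 -0.15 0 0 0 0 -1" --pt "-0.7 -0.15 0 0 0 0 -1" --pt "-0.7 -0.15 0 0 0 0 -1"

```text
time: 21.22
eef_pos: [0.4526, 0.164, 0.1093]
orientation: [0.637, 0.771, -0.0, 0.0]
force: [2.1, 0.5, 0.1]
width: 0.0353
gripper_force: 25.1
```

move_arm --pt "-0.6 -0.13 0 0 0 0 -1" --pt "-0.4 -0.09 0.1 0 0 0 -1" --pt "0 0 0.4 0 0 0 -1" --pt "0 0 0.5 0 0 0 -1" --pt "0 0 0.4 0 0 0 -1"

```text
time: 21.63
eef_pos: [0.4518, 0.124, 0.0526]
orientation: [0.638, 0.77, 0.0, 0.0]
force: [-0.2, -0.1, -1.0]
width: 0.0349
gripper_force: 25.1
```

move_arm --pt "0 0 0.2 0 0 0 -1" --pt "0 0 0 0 0 0 -1" --pt "0 0 0 0 0 0 -1"

```text
time: 21.88
eef_pos: [0.4518, 0.1245, 0.0455]
orientation: [0.637, 0.771, -0.0, -0.0]
force: [-0.2, 0.3, -0.0]
width: 0.0351
gripper_force: 25.1
```

```bash
python3 -c "
from h import *
go((.4518,.124,.0175),10.8)"
```

```text
t21.88 pos [0.4518 0.1245 0.0455] yaw 10.8 shift now [-0.0109 -0.0019  0.6995] shift after turn [-0.0111 -0.0023  0.6995] turn [-0.0056  0.0029  0.0096] F [-0.2015  0.2763 -0.045 ] w 0.0351 [-0.4774  0.6009  0.1076  2.1396 -0.1531  0.4086 -0.0585]
```

The far edge reads 37 mm from the tool axis, where a centred grip would give 46 mm. I look at the carton over the tray before lowering it.

```bash
python3 -c "
from h import *
S=cams.get_image('side');W=cams.get_image('wrist');T=cams.get_image('top')
for n,i in(('s9',S),('w9',W),('t9',T)): cv2.imwrite('pics/'+n+'.png',i)
o=np.zeros((600,800,3),np.uint8)
o[:600,:400]=cv2.resize(S[245:365,315:395],(400,600),interpolation=cv2.INTER_CUBIC)
o[:360,410:800]=cv2.resize(W[200:440,200:460],(390,360))
o[370:570,410:790]=cv2.resize(T[240:300,220:334],(380,200),interpolation=cv2.INTER_CUBIC)
cv2.imwrite('pics/g9.png',o)"
```

```text
(no output)
```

View pics/g9.png

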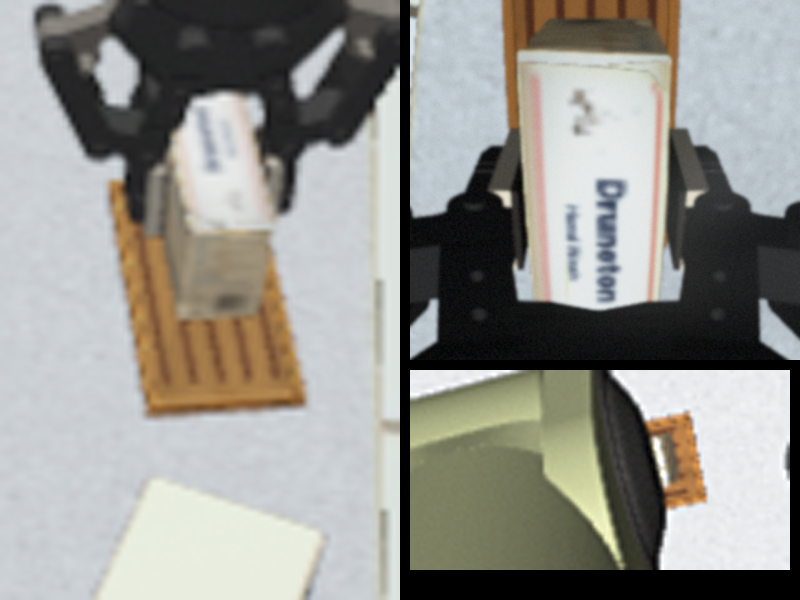

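```bash
python3 - <<'E'
from h import *
s=robot.observe();R=Ro.from_quat(s['orientation']).as_matrix();z=s['eef_pos'][2];zb=z-.0135
L=lambda X:R.T@(X-s['eef_pos'])*1000
for k,n,p,h in(("end bottom","side",(351,308.6),zb),("end bottom","side",(367.4,307.4),zb),("end top","side",(351,290.6),zb+.053),("end top","side",(369.6,290.6),zb+.053),
 ("tray +y end","side",(344.6,328),0.),("tray +y end","side",(376,325),0.),("-y end top","top",(295.6,265.5),zb+.053),
 ("tray -y end","top",(304.5,252.5),.004),("tray -y end","top",(309,278),.004)):
    print(k,L(onz(ray(n,p),h)))
for p in((272.7,243.3),(372.7,232)): print("wrist far top edge",L(onz(ray("wrist",p,s),zb+.053)))
for p in((290,214.5),(360,212)): print("wrist end bottom",L(onz(ray("wrist",p,s),zb)))
E
```

```text
end bottom [37.6827 14.8273 13.5247]
end bottom [ 37.2461 -15.7369  13.4862]
end top [ 42.2454  18.8701 -39.4695]
end top [ 44.8709 -13.8085 -39.5102]
tray +y end [55.3646 27.3363 46.1765]
tray +y end [ 53.1349 -31.9937  46.1014]
-y end top [-43.0364   4.2097 -39.5016]
tray -y end [-61.1686  27.7557  42.1583]
tray -y end [-59.9142 -29.1319  42.0868]
wrist far top edge [ 38.3107 -15.2483 -39.5131]
wrist far top edge [ 41.7376  13.9561 -39.4758]
wrist end bottom [ 34.3441 -15.1665  13.4864]
wrist end bottom [35.4307 15.1103 13.5247]
```

```bash
python3 - <<'E'
from h import *
s=robot.observe();R=Ro.from_quat(s['orientation']).as_matrix()
L=lambda X:R.T@(X-s['eef_pos'])*1000
m=lambda a,b:((a[0]+b[0])/2,(a[1]+b[1])/2)
X,e=tri(ray("side",m((351,308.6),(367.4,307.4))),ray("wrist",m((290,214.5),(360,212)),s));print("bottom mid",X,e,L(X))
X,e=tri(ray("side",m((351,290.6),(369.6,290.6))),ray("wrist",m((272.7,243.3),(372.7,232)),s));print("top mid",X,e,L(X))
W=cv2.imread("pics/w9.png");g=cv2.GaussianBlur(cv2.cvtColor(W,cv2.COLOR_BGR2GRAY),(3,3),0)
for u in(290,325,355): print(u,g[205:255,u])
E
```

```text
bottom mid [0.4453 0.1583 0.0292] 0.0006096755184688469 [34.2556 -0.5985 16.9351]
top mid [0.4454 0.1618 0.0789] 0.000879561345768392 [ 37.6697   0.2022 -32.7703]
290 [103 102 102 102 102 102 101  99  96  89  82  78  79  78  77  77  77  77
  78  79  80  78  76  76  78  84  99 123 154 183 199 204 203 203 202 196
 189 189 197 203 204 204 204 205 206 206 207 207 207 208]
325 [ 94  94  94  93  93  91  84  71  56  51  56  63  67  69  71  71  72  73
  73  72  74  77  80  83  85  86  93 102 113 136 169 198 213 217 217 217
 215 206 193 190 201 214 219 219 220 221 222 222 223 224]
355 [ 92  91  91  92  92  91  90  90  92  95  96  90  81  73  70  71  74  75
  74  73  72  74  76  75  72  71  72  74  82 100 132 167 194 207 208 203
 197 198 203 207 205 195 189 196 206 209 211 213 214 215]
```

The readings put the ends at about +41 and −43 mm, so the carton is within about 2 mm of centred. It has 8 mm of play in the tray, so I lower it.

move_arm --pt "0.02 0 0.3 0 0 0 -1" --pt "0 0 0.2 0 0 0 -1" --pt "0 0 0.1 0 0 0 -1" --pt "0 0 0.04 0 0 0 -1" --pt "0 0 0 0 0 0 -1"

```text
time: 22.45
eef_pos: [0.4516, 0.1253, 0.0196]
orientation: [0.637, 0.771, -0.0, -0.0]
force: [-0.9, 0.1, -0.9]
width: 0.0352
gripper_force: 25.1
```

move_arm --pt "0 0 0.02 0 0 0 -1" --pt "0 0 0.02 0 0 0 -1" --pt "0 0 0 0 0 0 -1"

```text
time: 22.7
eef_pos: [0.4518, 0.1255, 0.0182]
orientation: [0.637, 0.771, 0.0, 0.0]
force: [-0.3, -0.3, -1.2]
width: 0.0356
gripper_force: 25.1
```

move_arm --pt "0 0 0.02 0 0 0 -1" --pt "0 0 0.015 0 0 0 -1" --pt "0 0 0 0 0 0 -1"

```text
time: 22.95
eef_pos: [0.4519, 0.1255, 0.0174]
orientation: [0.637, 0.771, 0.0, 0.0]
force: [-4.6, -0.4, 22.1]
width: 0.0353
gripper_force: 27.6
```

move_arm --pt "0 0 -0.02 0 0 0 -0.1" --pt "0 0 0 0 0 0 0.05" --pt "0 0 0 0 0 0 0.25" --pt "0 0 0 0 0 0 0.5" --pt "0 0 -0.1 0 0 0 0.6"

```text
time: 23.37
eef_pos: [0.4514, 0.1253, 0.0211]
orientation: [0.637, 0.771, -0.0, -0.0]
force: [-1.5, -0.3, -0.1]
width: 0.068
gripper_force: 0.0
```

move_arm --pt "0 0 -0.3 0 0 0 0.6" --pt "0 0 -0.6 0 0 0 0.6" --pt "0 0 -0.8 0 0 0 0.6" --pt "0 0 -0.8 0 0 0 0.6" --pt "0 0 -0.8 0 0 0 1"

```text
time: 23.78
eef_pos: [0.4513, 0.1252, 0.1551]
orientation: [0.637, 0.771, -0.0, -0.0]
force: [0.6, 1.3, -0.8]
width: 0.0787
gripper_force: 0.0
```

move_arm --pt "0.5 0.1 0 0 0 0.8 1" --pt "0.5 0.1 0 0 0 0.9 1" --pt "0.5 0.1 0 0 0 0.9 1" --pt "0.5 0.1 0 0 0 0.9 1" --pt "0.5 0.1 0 0 0 0.9 1"

```text
time: 24.2
eef_pos: [0.4674, 0.2267, 0.1539]
orientation: [0.773, 0.634, 0.0, -0.0]
force: [-0.4, 0.9, -0.2]
width: 0.0852
gripper_force: 0.0
```

move_arm --pt "0.5 -0.1 0 0 0 0.7 1" --pt "0.5 -0.15 0 0 0 0 1" --pt "0 0 0 0 0 0 1" --pt "0 0 0 0 0 0 1"

```text
time: 24.53
eef_pos: [0.4663, 0.2676, 0.1534]
orientation: [0.791, 0.612, -0.0, -0.0]
force: [0.0, -0.8, 0.4]
width: 0.0854
gripper_force: 0.0
```

```bash
python3 - <<'E'
from h import *
go((.4517,.2962,.12),-15.5)
s=robot.observe();W=cams.get_image('wrist');T=cams.get_image('top');S=cams.get_image('side')
for n,i in(('w10',W),('t10',T),('s10',S)): cv2.imwrite('pics/'+n+'.png',i)
c=blob(W,(0,0,222),(180,40,255),(150,60,500,330));print(cv2.boundingRect(c),cv2.contourArea(c))
P=np.array([onz(ray("wrist",p,s),.036)[:2] for p in c[:,0]],np.float32)
print("wrist lid",cv2.minAreaRect(P))
c=blob(S,(0,0,150),(60,45,255),(320,335,385,405));print(cv2.boundingRect(c))
Q=np.array([onz(ray("side",p),.036)[:2] for p in c[:,0]],np.float32);print("side lid",cv2.minAreaRect(Q))
E
```

```text
t24.53 pos [0.4663 0.2676 0.1534] yaw -14.5 shift now [ 0.6004 -0.5331  0.8357] shift after turn [ 0.5907 -0.5437  0.8358] turn [-0.0031  0.0036  0.2002] F [ 0.0018 -0.8443  0.3506] w 0.0854 [-0.8363  0.5033  0.279   1.9151 -0.1962  0.7497 -0.6989]
(253, 127, 87, 139) 11158.0
wrist lid ((0.4510517418384552, 0.2940109968185425), (0.10044550895690918, 0.060449324548244476), 73.18708038330078)
(320, 340, 60, 65)
side lid ((0.45537081360816956, 0.3103773593902588), (0.13189607858657837, 0.0664641410112381), 73.46467590332031)
```

```bash
python3 - <<'E'
from h import *
for z in(.095,.1,.105,.11,.115): print(z,proj("side",np.array([.491,.2596,z])),proj("side",np.array([.404,.283,z])))
go((.4514,.295,.1),-16.2)
E
```

```text
0.095 [331.5784 325.5594] [385.7929 341.8115]
0.1 [331.691  323.5563] [386.1356 339.8185]
0.105 [331.8045 321.5368] [386.4813 337.8088]
0.11 [331.9189 319.5007] [386.8298 335.7821]
0.115 [332.0342 317.4479] [387.1814 333.7382]
t24.68 pos [0.4669 0.2659 0.1536] yaw -14.7 shift now [ 0.6058 -0.5585  1.3403] shift after turn [ 0.5903 -0.5745  1.3405] turn [0.0002 0.0036 0.3067] F [ 0.4469 -0.0741 -0.3327] w 0.0855 [-0.8339  0.5025  0.2798  1.9162 -0.1962  0.7494 -0.6986]
```

move_arm --pt "0.3 -0.28 0 0 0 0.3 1" --pt "0.29 -0.29 0 0 0 0 1" --pt "0 0 0.5 0 0 0 1" --pt "0 0 0.6 0 0 0 1" --pt "0 0 0.5 0 0 0 1"

```text
time: 25.1
eef_pos: [0.4511, 0.2951, 0.0888]
orientation: [0.799, 0.601, 0.0, 0.0]
force: [-0.4, 0.3, -0.4]
width: 0.0857
gripper_force: 0.0
```

move_arm --pt "0 0 0.3 0 0 0 1" --pt "0 0 0 0 0 0 1" --pt "0 0 0 0 0 0 1"

```text
time: 25.35
eef_pos: [0.4513, 0.295, 0.0777]
orientation: [0.8, 0.601, -0.0, 0.0]
force: [0.4, -0.6, 0.7]
width: 0.0852
gripper_force: 0.0
```

```bash
python3 - <<'E'
from h import *
go((.4514,.295,.014),-16.2)
s=robot.observe();W=cams.get_image('wrist');cv2.imwrite('pics/w11.png',W)
c=blob(W,(0,0,222),(180,40,255),(200,100,450,400));print(cv2.boundingRect(c))
g=cv2.cvtColor(W,cv2.COLOR_BGR2HSV)
R=Ro.from_quat(s['orientation']).as_matrix();L=lambda X:R.T@(X-s['eef_pos'])*1000
P=np.array([L(onz(ray("wrist",p,s),.036)) for p in c[:,0]])
h=cv2.convexHull(P[:,:2].astype(np.float32));print(cv2.minAreaRect(P[:,:2].astype(np.float32)),P.min(0),P.max(0))
for lo in(10,25,40):
    q=P[(P[:,0]>lo-4)&(P[:,0]<lo+4),1];print(lo,q.min(),q.max())
E
```

```text
t25.35 pos [0.4513 0.295  0.0777] yaw -16.2 shift now [0.0015 0.0025 1.5926] shift after turn [0.0005 0.0021 1.5926] turn [-0.0029  0.0073  0.0047] F [ 0.4229 -0.6079  0.6941] w 0.0852 [-0.8595  0.6248  0.236   1.954  -0.2477  0.591  -0.7422]
(266, 173, 119, 173)
((-0.6430473327636719, 0.4335899353027344), (99.87660217285156, 59.9197883605957), 0.3569205701351166) [-50.6183 -29.8134  41.6642] [49.3607 30.6418 41.7423]
10 -29.346201348349805 30.064729847241324
25 -29.31970264769435 30.51666090585374
40 -29.135947721189147 30.64178617299383
```

The lid's outline is within 1 mm and 0.4° of the gripper's middle. I descend and grip the tub.

move_arm --pt "0 0 0.5 0 0 0 1" --pt "0 0 0.5 0 0 0 1" --pt "0 0 0.35 0 0 0 1" --pt "0 0 0.2 0 0 0 1" --pt "0 0 0 0 0 0 1"

```text
time: 25.82
eef_pos: [0.451, 0.2955, 0.0152]
orientation: [0.799, 0.601, -0.0, 0.0]
force: [-0.0, -0.6, 0.9]
width: 0.0855
gripper_force: 0.0
```

move_arm --pt "0 0 0 0 0 0 1" --pt "0 0 0 0 0 0 1"

```text
time: 25.98
eef_pos: [0.4517, 0.2959, 0.0167]
orientation: [0.799, 0.601, 0.001, 0.0]
force: [0.5, 0.1, 0.1]
width: 0.0853
gripper_force: 0.0
```

move_arm --pt "-0.02 -0.01 0.07 0 0 0 0.9" --pt "0 0 0 0 0 0 0.7" --pt "0 0 0 0 0 0 0.6" --pt "0 0 0 0 0 0 0.4" --pt "0 0 0 0 0 0 -1" --newtons 50

```text
time: 26.4
eef_pos: [0.4505, 0.2951, 0.0132]
orientation: [0.799, 0.601, 0.0, -0.0]
force: [-2.6, -0.3, 10.1]
width: 0.0629
gripper_force: 53.5
```

move_arm --pt "0 0 0 0 0 0 -1" --pt "0 0 0 0 0 0 -1" --pt "0 0 0 0 0 0 -1" --pt "0 0 0 0 0 0 -1" --pt "0 0 0 0 0 0 -1"

```text
time: 26.82
eef_pos: [0.4505, 0.2951, 0.0132]
orientation: [0.799, 0.601, 0.0, -0.0]
force: [-3.2, -0.9, 9.5]
width: 0.0629
gripper_force: 53.5
```

move_arm --pt "0 0 -0.1 0 0 0 -1" --pt "0 0 -0.2 0 0 0 -1" --pt "0 0 -0.3 0 0 0 -1" --pt "0 0 0 0 0 0 -1" --pt "0 0 0 0 0 0 -1"

```text
time: 27.23
eef_pos: [0.4509, 0.2954, 0.0377]
orientation: [0.799, 0.601, 0.001, -0.0]
force: [-0.8, 0.9, -4.1]
width: 0.0627
gripper_force: 56.9
```

move_arm --pt "0 0 -0.4 0 0 0 -1" --pt "0 0 -0.6 0 0 0 -1" --pt "0 0 -0.6 0 0 0 -1" --pt "0 0 -0.5 0 0 0 -1" --pt "0 0 -0.2 0 0 0 -1"

```text
time: 27.65
eef_pos: [0.4512, 0.2954, 0.1309]
orientation: [0.799, 0.601, 0.001, -0.0]
force: [1.1, 0.0, -2.9]
width: 0.0632
gripper_force: 56.9
```

move_arm --pt "0 0 0 0 0 -0.4 -1" --pt "0 0 0 0 0 -0.8 -1" --pt "0 0 0 0 0 -0.8 -1" --pt "0 0 0 0 0 -0.8 -1" --pt "0 0 0 0 0 -0.8 -1"

```text
time: 28.07
eef_pos: [0.4501, 0.2949, 0.1279]
orientation: [0.694, 0.72, -0.0, -0.0]
force: [-0.8, 0.9, -2.8]
width: 0.063
gripper_force: 56.8
```

move_arm --pt "0 0 0 0 0 -0.8 -1" --pt "0 0 0 0 0 -0.5 -1" --pt "0 0 0 0 0 0 -1" --pt "0 0 0 0 0 0 -1"

```text
time: 28.4
eef_pos: [0.4503, 0.2948, 0.1281]
orientation: [0.654, 0.756, -0.0, -0.0]
force: [0.6, 0.6, -2.6]
width: 0.0627
gripper_force: 56.8
```

```bash
python3 - <<'E'
from h import *
go((.4474,-.3237,.13),8.2)
T=cams.get_image('top');W=cams.get_image('wrist');s=robot.observe();cv2.imwrite('pics/t12.png',T);cv2.imwrite('pics/w12.png',W)
c=blob(W,(0,0,222),(180,40,255),(200,150,450,400));print(cv2.boundingRect(c))
R=Ro.from_quat(s['orientation']).as_matrix();L=lambda X:R.T@(X-s['eef_pos'])*1000
P=np.array([L(onz(ray("wrist",p,s),s['eef_pos'][2]+.0228)) for p in c[:,0]]);print(P.min(0),P.max(0))
E
```

```text
t28.40 pos [0.4503 0.2948 0.1281] yaw 8.3 shift now [-15.2912  -2.298   -0.042 ] shift after turn [-15.2944  -2.2763  -0.0468] turn [-0.0083  0.0024  0.0162] F [ 0.6442  0.6396 -2.558 ] w 0.0627 [-0.8042  0.5316  0.1559  1.9268 -0.1238  0.693  -0.4295]
(217, 150, 201, 250)
[-36.9697 -39.7767 -22.8247] [ 64.9627  31.1768 -22.7785]
```

move_arm --pt "-0.4 -0.06 0 0 0 0 -1" --pt "-0.6 -0.09 0 0 0 0 -1" --pt "-0.75 -0.11 0 0 0 0 -1" --pt "-0.75 -0.11 0 0 0 0 -1" --pt "-0.75 -0.11 0 0 0 0 -1"

```text
time: 28.92
eef_pos: [0.45, 0.162, 0.1286]
orientation: [0.654, 0.757, -0.0, 0.0]
force: [0.8, -0.9, -2.9]
width: 0.0631
gripper_force: 56.8
```

move_arm --pt "-0.75 -0.11 0 0 0 0 -1" --pt "-0.75 -0.11 0 0 0 0 -1" --pt "-0.75 -0.11 0 0 0 0 -1" --pt "-0.75 -0.11 0 0 0 0 -1" --pt "-0.75 -0.11 0 0 0 0 -1"

```text
time: 29.33
eef_pos: [0.4501, 0.0103, 0.1287]
orientation: [0.654, 0.757, 0.0, 0.0]
force: [1.5, 0.2, -3.5]
width: 0.0628
gripper_force: 56.8
```

move_arm --pt "-0.75 -0.11 0 0 0 0 -1" --pt "-0.75 -0.11 0 0 0 0 -1" --pt "-0.75 -0.11 0 0 0 0 -1" --pt "-0.75 -0.11 0 0 0 0 -1" --pt "-0.75 -0.11 0 0 0 0 -1"

```text
time: 29.75
eef_pos: [0.4501, -0.1414, 0.1287]
orientation: [0.654, 0.756, 0.0, 0.0]
force: [1.6, 0.4, -2.8]
width: 0.0629
gripper_force: 56.8
```

move_arm --pt "-0.75 -0.12 0 0 0 0 -1" --pt "-0.75 -0.12 0 0 0 0 -1" --pt "-0.75 -0.12 0 0 0 0 -1" --pt "-0.75 -0.12 0 0 0 0 -1" --pt "-0.7 -0.12 0 0 0 0 -1"

```text
time: 30.17
eef_pos: [0.4477, -0.2915, 0.1287]
orientation: [0.654, 0.756, -0.0, 0.0]
force: [0.4, -0.1, -2.8]
width: 0.063
gripper_force: 56.8
```

move_arm --pt "-0.5 -0.08 0 0 0 0 -1" --pt "-0.3 -0.05 0 0 0 0 -1" --pt "0 0 0 0 0 0 -1" --pt "0 0 0 0 0 0 -1"

```text
time: 30.5
eef_pos: [0.4476, -0.3218, 0.1284]
orientation: [0.654, 0.756, 0.0, -0.0]
force: [1.0, 0.2, -3.1]
width: 0.063
gripper_force: 56.8
```

```bash
python3 - <<'E'
from h import *
go((.4474,-.3237,.0175),8.2)
E
```

```text
t30.50 pos [ 0.4476 -0.3218  0.1284] yaw 8.3 shift now [-0.0476 -0.0106  2.773 ] shift after turn [-0.0463 -0.0116  2.773 ] turn [-0.0041 -0.0054  0.0222] F [ 1.0146  0.2266 -3.0554] w 0.0630 [ 0.3998  0.5486  0.16    1.893  -0.128   0.7103  0.7791]
```

move_arm --pt "-0.05 -0.01 0.4 0 0 0 -1" --pt "0 0 0.6 0 0 0 -1" --pt "0 0 0.6 0 0 0 -1" --pt "0 0 0.5 0 0 0 -1" --pt "0 0 0.2 0 0 0 -1"

```text
time: 30.92
eef_pos: [0.4472, -0.3218, 0.0344]
orientation: [0.653, 0.757, -0.0, -0.002]
force: [-0.7, 0.7, -3.8]
width: 0.0624
gripper_force: 56.7
```

move_arm --pt "0 0 0 0 0 0 -1" --pt "0 0 0 0 0 0 -1"

```text
time: 31.08
eef_pos: [0.4481, -0.3235, 0.0372]
orientation: [0.653, 0.757, 0.0, -0.0]
force: [-0.6, -0.0, -3.5]
width: 0.0627
gripper_force: 56.7
```

```bash
python3 - <<'E'
from h import *
go((.4474,-.3237,.0172),8.2)
E
```

```text
t31.08 pos [ 0.4481 -0.3235  0.0372] yaw 8.4 shift now [-0.0035 -0.0186  0.4996] shift after turn [-0.0034 -0.0186  0.4996] turn [-0.0006 -0.0023  0.0427] F [-0.562  -0.0451 -3.4783] w 0.0627 [ 0.4313  0.698   0.1213  1.9274 -0.1559  0.5254  0.8064]
```

move_arm --pt "0 -0.02 0.2 0 0 0.04 -1" --pt "0 0 0.15 0 0 0 -1" --pt "0 0 0.06 0 0 0 -1" --pt "0 0 0.04 0 0 0 -1" --pt "0 0 0 0 0 0 -1"

```text
time: 31.5
eef_pos: [0.447, -0.3241, 0.0185]
orientation: [0.655, 0.756, -0.0, -0.0]
force: [-0.1, 0.7, -3.7]
width: 0.0627
gripper_force: 56.8
```

move_arm --pt "0 0 0.015 0 0 0 -1" --pt "0 0 0 0 0 0 -1" --pt "0 0 0 0 0 0 -1"

```text
time: 31.75
eef_pos: [0.4471, -0.3242, 0.0183]
orientation: [0.655, 0.756, 0.0, 0.0]
force: [-0.1, 0.7, -2.7]
width: 0.0629
gripper_force: 56.8
```

move_arm --pt "0 0 0.02 0 0 0 -1" --pt "0 0 0.01 0 0 0 -1" --pt "0 0 0 0 0 0 -1"

```text
time: 32.0
eef_pos: [0.4472, -0.3242, 0.0173]
orientation: [0.655, 0.756, 0.0, 0.0]
force: [-1.6, 0.9, 4.6]
width: 0.063
gripper_force: 57.8
```

move_arm --pt "0 0 0 0 0 0 0.6" --pt "0 0 0 0 0 0 0.75" --pt "0 0 0 0 0 0 0.9" --pt "0 0 0 0 0 0 1" --pt "0 0 0 0 0 0 1"

```text
time: 32.42
eef_pos: [0.4471, -0.3242, 0.0169]
orientation: [0.655, 0.756, -0.0, 0.0]
force: [-0.1, 0.9, -0.4]
width: 0.0852
gripper_force: 0.0
```

move_arm --pt "0 0 -0.1 0 0 0 1" --pt "0 0 -0.4 0 0 0 1" --pt "0 0 -0.7 0 0 0 1" --pt "0 0 -0.8 0 0 0 1" --pt "0 0 -0.8 0 0 0 1"

```text
time: 32.83
eef_pos: [0.4466, -0.324, 0.1302]
orientation: [0.655, 0.756, -0.0, -0.0]
force: [0.8, -0.0, 0.6]
width: 0.0855
gripper_force: 0.0
```

move_arm --pt "0 0 -0.8 0 0 0 1" --pt "0 0 -0.8 0 0 0 1" --pt "0 0 -0.4 0 0 0 1" --pt "0 0 0 0 0 0 1"

```text
time: 33.17
eef_pos: [0.4483, -0.325, 0.2129]
orientation: [0.655, 0.756, 0.001, 0.003]
force: [0.0, -0.0, 0.7]
width: 0.0858
gripper_force: 0.0
```

```bash
python3 - <<'E'
from h import *
s=robot.observe();print(s["time"],s["eef_pos"],s["force"])
S=cams.get_image('side');W=cams.get_image('wrist');T=cams.get_image('top')
cv2.imwrite('pics/s13.png',S);cv2.imwrite('pics/w13.png',W)
o=np.zeros((600,800,3),np.uint8)
o[:600,:342]=cv2.resize(S[145:345,300:414],(342,600),interpolation=cv2.INTER_CUBIC)
o[:300,360:760]=cv2.resize(W,(400,300))
o[310:510,360:800]=cv2.resize(T[170:305,233:530],(440,200))
cv2.imwrite('pics/fin.png',o)
E
```

```text
33.1667 [ 0.4483 -0.325   0.2129] [ 0.002  -0.0345  0.7448]
```

View pics/fin.png

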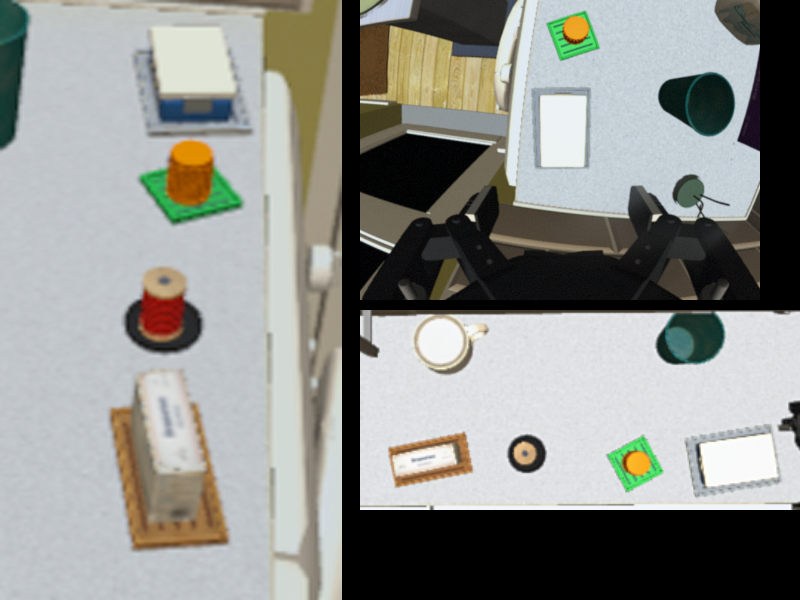

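All four stand in their places and the mug and tumbler are where they were. In the side crop the carton's near end, at row 517, looks far from the tray's end at row 545, so I measure that before handing in.

```bash
python3 - <<'E'
from h import *
S=cv2.imread("pics/s13.png");T=cams.get_image("top");cv2.imwrite("pics/t13.png",T)
c=np.array([.4516,.1240]);a=np.deg2rad(100.8);u=np.array([np.cos(a),np.sin(a)])
def prof(n,im,z,d0,d1,off=0):
    w=np.array([-u[1],u[0]])
    for d in range(d0,d1,3):
        p=proj(n,np.r_[c+u*d/1000+w*off/1000,z]); v=cv2.getRectSubPix(im,(1,1),tuple(map(float,p)))[0,0]
        print(d,p.round(1),v,end=" | ")
    print()
for o in(-8,8): print("side z4",o);prof("side",S,.004,30,66,o)
for o in(-8,8): print("top z4",o);prof("top",T,.004,-66,-27,o)
for o in(0,): print("top z57 +y end");prof("top",T,.057,30,66,o); print("top z57 -y");prof("top",T,.057,-60,-27,o)
E
```

```text
side z4 -8
30 [353.4 315.1] [100 120 132] | 33 [353.7 316.3] [106 127 139] | 36 [353.9 317.6] [104 127 140] | 39 [354.2 318.8] [ 79 112 140] | 42 [354.4 320. ] [ 63 104 143] | 45 [354.6 321.3] [ 66 108 149] | 48 [354.9 322.5] [ 70 118 158] | 51 [355.1 323.8] [ 74 125 167] | 54 [355.4 325. ] [ 61 111 155] | 57 [355.6 326.3] [ 63  91 119] | 60 [355.9 327.6] [167 167 171] | 63 [356.1 328.9] [202 198 193] | 
side z4 8
30 [361.8 314.6] [ 86 102 111] | 33 [362.1 315.8] [ 89 104 114] | 36 [362.3 317. ] [103 123 134] | 39 [362.6 318.3] [ 88 117 142] | 42 [362.9 319.5] [ 62 105 145] | 45 [363.1 320.7] [ 65 108 148] | 48 [363.4 322. ] [ 69 117 158] | 51 [363.7 323.2] [ 70 120 162] | 54 [363.9 324.5] [ 56 103 147] | 57 [364.2 325.8] [ 67  97 130] | 60 [364.5 327. ] [155 160 167] | 63 [364.7 328.3] [201 197 192] | 
top z4 -8
-66 [308.8 261.3] [230 227 225] | -63 [307.5 261.5] [228 225 222] | -60 [306.1 261.8] [218 214 214] | -57 [304.8 262.1] [ 79 123 175] | -54 [303.4 262.3] [ 68 124 182] | -51 [302.1 262.6] [ 72 126 182] | -48 [300.8 262.9] [ 72 119 171] | -45 [299.4 263.1] [ 67  91 115] | -42
[... 710 characters left out ...]
5. ] [203 213 218] | 39 [258.9 275.2] [220 226 230] | 42 [257.5 275.5] [235 242 242] | 45 [256.1 275.8] [214 235 236] | 48 [254.7 276.1] [107 152 199] | 51 [253.3 276.4] [210 213 218] | 54 [251.9 276.6] [231 228 225] | 57 [250.5 276.9] [227 225 223] | 60 [249.1 277.2] [227 225 223] | 63 [247.7 277.5] [227 224 222] | 
top z57 -y
-60 [305.4 265.9] [ 97 137 181] | -57 [304.  266.2] [ 56 105 157] | -54 [302.6 266.5] [ 68 117 169] | -51 [301.2 266.8] [ 63 104 151] | -48 [299.8 267.1] [64 80 96] | -45 [298.4 267.3] [ 73  90 100] | -42 [297.  267.6] [144 155 161] | -39 [295.6 267.9] [233 243 244] | -36 [294.2 268.2] [227 238 239] | -33 [292.7 268.5] [233 236 236] | -30 [291.3 268.7] [230 233 233] |
```

```bash
python3 - <<'E'
from h import *
S=cv2.imread("pics/s7.png");T=cv2.imread("pics/t7.png")
c=np.array([.456,.2962]);a=np.deg2rad(74.6);u=np.array([np.cos(a),np.sin(a)]);w=np.array([-u[1],u[0]])
def prof(n,im,z,d0,d1,o):
    print(n,z,o)
    for d in range(d0,d1,3):
        p=proj(n,np.r_[c+u*d/1000+w*o/1000,z]); print(d,cv2.getRectSubPix(im,(1,1),tuple(map(float,p)))[0,0],end=" | ")
    print()
for o in(-8,8):
    prof("side",S,.036,24,60,o); prof("side",S,.089,30,60,o)
    prof("top",T,.089,30,60,o); prof("top",T,.036,-60,-30,o); prof("top",T,.089,-60,-30,o)
E
```

```text
side 0.036 -8
24 [104 126 138] | 27 [107 125 135] | 30 [104 123 134] | 33 [ 99 119 129] | 36 [121 141 150] | 39 [205 220 216] | 42 [215 229 223] | 45 [215 228 223] | 48 [213 228 223] | 51 [186 206 205] | 54 [136 150 157] | 57 [105  90  80] | 
side 0.089 -8
30 [216 218 215] | 33 [214 216 214] | 36 [211 213 211] | 39 [207 212 210] | 42 [192 195 193] | 45 [130 148 154] | 48 [120 139 146] | 51 [119 136 144] | 54 [115 130 136] | 57 [111 131 141] | 
top 0.089 -8
30 [247 249 249] | 33 [245 248 247] | 36 [244 247 246] | 39 [242 246 246] | 42 [232 243 243] | 45 [186 196 197] | 48 [152 158 157] | 51 [156 161 159] | 54 [154 159 158] | 57 [156 161 160] | 
top 0.036 -8
-60 [240 238 236] | -57 [162 158 156] | -54 [69 76 79] | -51 [192 210 222] | -48 [255 255 255] | -45 [137 142 145] | -42 [60 78 89] | -39 [ 79  98 110] | -36 [ 89 111 125] | -33 [ 88 110 126] | 
top 0.089 -8
-60 [254 254 254] | -57 [158 159 161] | -54 [61 76 86] | -51 [ 79  99 111] | -48 [ 87 108 121] | -45 [ 81 100 113] | -42 [164 186 193] | -39 [229 245 247] | -36 [232 244 246] | -33 [248 250 249] | 
side 0.036 8
24 [113 134 146]
[... 341 characters left out ...]
8 [115 137 150] | 51 [115 137 150] | 54 [116 139 152] | 57 [109 131 144] | 
top 0.089 8
30 [241 244 245] | 33 [240 243 245] | 36 [241 244 244] | 39 [236 239 242] | 42 [231 239 240] | 45 [215 228 227] | 48 [156 160 159] | 51 [157 160 160] | 54 [156 161 160] | 57 [155 160 159] | 
top 0.036 8
-60 [241 239 237] | -57 [166 165 163] | -54 [102 117 123] | -51 [184 204 215] | -48 [255 255 255] | -45 [164 167 171] | -42 [67 84 96] | -39 [ 76  92 103] | -36 [ 79  97 109] | -33 [ 81  99 111] | 
top 0.089 8
-60 [255 255 255] | -57 [255 255 255] | -54 [212 214 214] | -51 [108 118 126] | -48 [ 82  97 109] | -45 [ 86 104 114] | -42 [182 204 211] | -39 [225 239 241] | -36 [232 238 241] | -33 [236 239 243] |
```

The carton shows the same end profile as when it lay flat on the lid, so this is its shape and not a tilt. Its measured ends, from −46.5 to +46.5 mm, lie inside the tray's ±54.5 mm. Handing in.

```bash
python3 -c "
from bench import robot
print(robot.hand_in())"
```

```text
the job is handed in; nothing more can be done
None
```

I placed the spool, cap, carton and tub upright in their own places, in the order asked, left the mug and tumbler where they stood, and handed the job in at about 33 s of the 106 s; no verdict came back.

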